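# Clear the studs off the punching slab and tip them into the stud box

## Robot

A 6-joint arm with a two-finger parallel gripper is mounted at the origin on the work surface. World frame = base frame: x ahead of the robot, y to its left, z up, the work surface at z = 0. Lengths are in m, angles in degrees, forces in N, time in s.
With the tool pointing down it reaches from about 0.25 to 0.725 m from the base axis. Payload 9.7 kg.
Tool frame: the origin (TCP) lies between the finger pads; the fingertips stand 19 mm ahead of it and the grasp point (between the pads) is the TCP; x points along the fingers, y is the direction in which the jaws open and shut, and the axes are right-handed (so a half turn about x gives the same grasp; the last joint's range is limited). The gripper opens to 85 mm and grips with 20 to 120 N. Pads are 22 mm wide; open, the fingers measure 114 mm over their backs; the gripper's body (76 mm by 85 mm) begins 54 mm behind the grasp point. The pads swing forward as they close: fully open they stand 13 mm farther back than shut.
Start: joints at [-71.276, 4.979, 10.078, 95.1, 0, 90], TCP at [0.177, -0.521, 0.25] pointing down, gripper open.
Joint ranges: [-179.16, 179.16], [-48.56, 103.87], [-65.8, 70.77], [-126.05, 130.52], [-82.76, 87.17], [-180, 180]. Speed limits (degrees/s): [127.2, 127.2, 147.25, 180, 180, 180].

## Interface

Orientations are given as [roll, pitch, yaw] about the fixed x, y, z axes, in that order (R = Rz(yaw) Ry(pitch) Rx(roll)).
In Python, from workcell import bot gives the robot as it stands. The module is installed in compiled form; this text tells all that it offers.
- The arm moves only by the shell command python3 -m handwheel 'ROWS' [FORCE]. ROWS is JSON, a list of rows, each a list of 7 numbers: the turn, a rotation vector about the tool's x, y, z in degrees, then the shift along the tool's x, y, z in m, then the closure, from -1 (fully open) to 1 (shut), so that 0 is half open. In form: [[ax, ay, az, dx, dy, dz, fingers], ...]. A call has 1 to 20 rows; each row is the pose to reach, as a shift and turn from the pose commanded when the call began, along the tool's axes at that moment; what a row does not reach only later rows make up. A row lasts 1/8 s, in which the tool goes at most 62.5 mm and 10.7 degrees, less where a joint would pass 70% of its speed; a pose out of reach is approached as far as the arm can. A call with a gripper value outside its range is refused whole. The fingers move at their own pace and stop on an object; FORCE is the grip in N (left out, the last holds). Time passes only in rows, so rows that repeat a pose let the fingers close. It gives the time, the measured TCP pose, the force and the opening at its end, in the units of the state.
- bot.get_obs(): the state, without advancing time (a new reading comes with each control period).
- bot.camera(name): name is "scene" or "top" or "wrist"; returns a dict with "frame" (384x512x3 uint8, red, green, blue), "fx", "fy", "cx", "cy" (pixels), "k1" (the pictures are not rectified: a ray, as slopes to the right and down, at radius r is drawn at 1 + k1 r^2 times it, then the intrinsics apply), "R" (3x3) and "t" (3): a world point X has camera coordinates R X + t; the wrist camera has in their place "tool_from_camera" (4x4, takes a point from camera to tool coordinates, whose origin is the TCP and whose axes are the tool frame's). Camera axes: x right, y down, z forward; pixel columns grow to the right and rows downward; lengths in m; the calibration is good to about 2 mm. A picture is of the moment at which its call begins: read the wrist's pose just before it. There is no depth.
- bot.job_done(): hands the job in, once; it reports no verdict.
Trained networks look in a picture, given as the dict that the camera call returned (one of the last four; its "shot" number tells which), for a name from the list of things; names that differ only in an ending like _2 or _b are one class to them, and where a whole thing is asked for, a point or a joint stands for the part that bears it (a point fixed in the world has none). Each returns a list of dicts, best first, with "conf" (0 to 1); they miss things now and then, are a little off and sometimes report something else, mostly with a low value. They report only what shows in the picture. A call takes as long as a camera call. They do not tell look-alikes from the thing itself.
- bot.look_for(name, picture): "bbox" ([left, top, width, height] as shares, 0 to 1, of the picture: columns of its width, rows of its height, round what is visible of it).
- bot.tip_of(name, picture): "centre" ([column, row] as shares, 0 to 1, of the picture: columns of its width, rows of its height: a listed point, or the origin of a listed thing).
The state is a dict: "time": time; "q": joint angles; "qd": joint speeds; "joint_efforts": joint torques, N m; "ee_pos": TCP position; "tcp_rot": TCP orientation; "wrist_force": force on the tool from outside, world axes, zero at the start; "torque": the same for the moment, N m; "opening": finger opening in m.
Only numpy, scipy, OpenCV 4.12 (cv2) and the standard library are available. Lean on these libraries where they do the work, as an engineer would, in place of code of your own. Each camera call takes 0.05 s, during which the arm holds its last target.

## Task

Set the dustpan down on the bench with its open side tucked squarely under the middle of the stone slab's overhanging edge, on the robot's right, leave it there, and with the scraper block wipe all four square brass studs off the slab, over that edge, into the pan. Put the scraper back on its leather mat, then take the pan again, tip all the studs into the square wooden box and set the empty pan down level on the bench. Never touch the studs with the gripper, and leave the other things on the bench where they are.

Things in the scene. Friction and masses are not known exactly. Their poses are not given: they have to be found in the camera images.
- slab: fixed stone slab, 160 (own x) x 150 (own y) x 26 mm, top 60 mm above the bench, on a wooden foot 34 mm high, flush at own -x; at own +x, always the edge on the robot's right (roughly world -y), the stone overhangs the foot by 30 mm, and the pan belongs there. Origin on the bench under the stone's centre; z up
- slab_lip (a point): middle of the slab's +x edge at the top surface (80 mm along the slab's own x from its centre, 60 mm above the bench); axes as the slab's
- pan: loose aluminium dustpan, 0.25 kg: floor 92 (own x) x 126 (own y) x 4 mm, side walls 28 mm high, 4 mm thick, back wall 36 mm high at own -x, open at own +x. Wooden handle 22 mm wide, 20 mm high, straight back (own -x) from the back wall to 126 mm behind the origin, 24 to 44 mm above the bench. Origin at the centre of the floor's underside; z up
- pan_grip (a point): point on the middle of the handle's section, 90 mm behind the pan's origin and 34 mm above the pan's underside; axes as the pan's
- pan_lip (a point): middle of the open edge of the pan's floor, on its underside, 46 mm in front of the origin; axes as the pan's
- scraper: loose scraper block of 0.18 kg, standing on its long edge on the leather mat: white nylon foot 22 (own x, thickness) x 104 (own y, length) x 30 mm, above it a dark wooden grip 22 x 70 mm; 62 mm high in all. It wipes with its long face, moving along its own x. Origin at the centre of its underside; z up
- mat: fixed dark brown leather mat, 100 (own x) x 160 (own y) x 3 mm, where the scraper belongs; origin at the centre of its underside
- box: fixed square open wooden box, the stud box, 160 x 160 x 45 mm, walls 6 mm, floor 6 mm; origin at the centre of its underside
- box_in (a point): centre of the stud box's inner floor; axes as the box's
- stud0: solid square brass stud, 16 x 16 mm, 9 mm high with a smaller raised 11 mm square on top, 17 g, lying flat on the slab; all four are alike. Origin at the centre of the face it starts on
- stud1: solid square brass stud, 16 x 16 mm, 9 mm high with a smaller raised 11 mm square on top, 17 g, lying flat on the slab; all four are alike. Origin at the centre of the face it starts on
- stud2: solid square brass stud, 16 x 16 mm, 9 mm high with a smaller raised 11 mm square on top, 17 g, lying flat on the slab; all four are alike. Origin at the centre of the face it starts on
- stud3: solid square brass stud, 16 x 16 mm, 9 mm high with a smaller raised 11 mm square on top, 17 g, lying flat on the slab; all four are alike. Origin at the centre of the face it starts on
- pliers: bystander, leave alone: small pliers with black grips, lying, about 125 x 50 x 11 mm; origin at its underside's middle
- dish: bystander, leave alone: small round clear dish, 64 mm across, 18 mm high; origin at the centre of its underside
- slicker: bystander, leave alone: small turned wooden spool-shaped edge slicker, standing, 36 mm across, 60 mm tall; origin at the centre of its underside
- jar: bystander, leave alone: short round jar, 56 mm across, 55 mm high; origin at the centre of its underside
- case: bystander, leave alone: dark brown leather case, 75 x 120 x 66 mm; origin at the centre of its underside
- awl: bystander, leave alone: awl with a wooden handle, lying, 150 mm long; origin at its underside's middle
- coil: bystander, leave alone: coil of tan strap, a ring of 66 mm across, 25 mm high; origin at the centre of its underside
There are look-alikes about, which are no part of the job. Of the things that look like the scraper, the smaller one is meant. Leave any pink look-alike of the pan alone.

How it is judged:
By the outcome, as a careful person would: the job done as asked, in the order asked, and still so for the second after the job is handed in, with the robot touching nothing.
It also fails if it takes over 72 s, if anything falls off the work surface, if the arm or the gripper's body presses on something with over 40 N, if the wrist force passes 120 N, or if a joint passes its speed limit or range.

## Working session

There is one attempt and no reset: what is moved stays moved. The work goes in short steps, Python scripts to look and compute and a shell command to move; the robot and the scene stay as the last step left them, time stands still between calls to the robot, and variables do not carry over. Pictures are saved under pics/ and viewed, and the job is handed in when it is done.

```bash
mkdir -p pics; ls; python3 - <<'E'
from workcell import bot
import cv2,pickle
print(bot.get_obs())
for n in ("scene","top","wrist"):
    c=bot.camera(n); cv2.imwrite(f"pics/{n}0.png",cv2.resize(c["frame"][:,:,::-1],(768,576),interpolation=cv2.INTER_CUBIC))
    pickle.dump(c,open(f"{n}0.pkl","wb"))
    print({k:v for k,v in c.items() if k!="frame"})
E
```

```text
pics
{'time': 0.0, 'q': array([-7.12759630e+01,  5.01188811e+00,  1.00339126e+01,  9.50994639e+01,
       -6.10941761e-04,  8.99983742e+01]), 'qd': array([-1.34097661e-02,  7.46140181e-02, -1.01451852e-01, -4.50688320e-02,
        3.62748393e-02, -8.05402638e-05]), 'joint_efforts': array([-2.01796436e-03, -5.20398867e+01,  4.64798284e+01,  1.65203400e-02,
       -7.91346508e-06, -1.86095389e-05]), 'ee_pos': array([ 0.17648708, -0.52069806,  0.24957064]), 'tcp_rot': array([-89.54961294,  89.92255811, 109.17605022]), 'wrist_force': array([-0.39534053, -0.09550325, -0.63258004]), 'torque': array([-0.03787303,  0.03248048,  0.03562247]), 'opening': 0.08531100167549438}
{'fx': 354.8610890014365, 'fy': 354.8610890014365, 'cx': 247.5571372751299, 'cy': 186.85470577180212, 'k1': -0.015365751064060223, 'R': array([[ 0.74206701,  0.67019642,  0.01316514],
       [ 0.57551967, -0.6269221 , -0.52511503],
       [-0.34367669,  0.39724733, -0.85092943]]), 't': array([-0.39819161, -0.26392456,  1.16272188]), 'shot': 1}
{'fx': 401.24491164096014, 'fy': 401.24491164096014, 'cx': 260.4281417546004, 'cy': 194.35699045920708, 'k1': -0.10806541862252968, 'R': array([[ 0.0177503 , -0.99977117,  0.01193857],
       [-0.99774021, -0.01848562, -0.06459694],
       [ 0.06480285, -0.01076497, -0.99784002]]), 't': array([0.01665989, 0.54869839, 1.14902124]), 'shot': 2}
{'fx': 318.50355312007787, 'fy': 318.50355312007787, 'cx': 254.4168090512914, 'cy': 189.3276219544539, 'k1': -0.07968518047878548, 'tool_from_camera': array([[ 1.72305146e-03, -3.06625158e-01,  9.51828789e-01,
        -1.22939498e-01],
       [ 9.99998508e-01,  6.44513351e-04, -1.60262528e-03,
         1.43900008e-03],
       [-1.22061133e-04,  9.51830130e-01,  3.06625811e-01,
        -7.96649699e-02],
       [ 0.00000000e+00,  0.00000000e+00,  0.00000000e+00,
         1.00000000e+00]]), 'shot': 3}
```

View pics/top0.png

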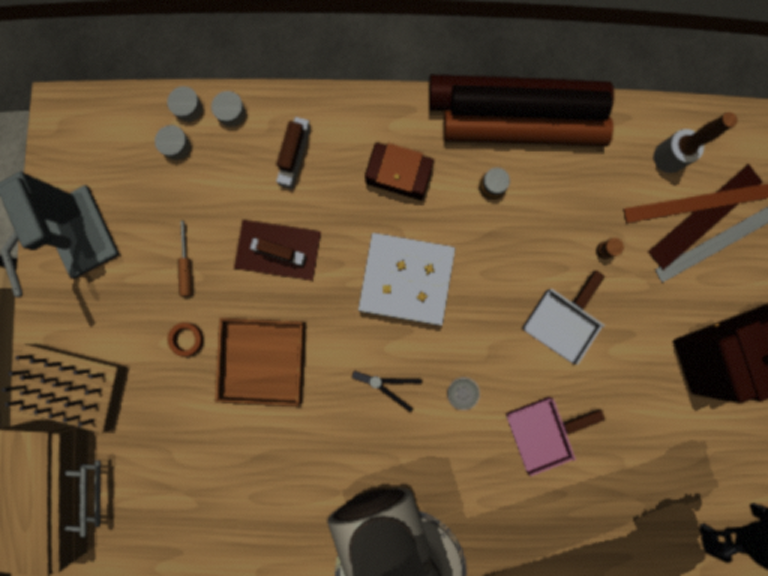

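View pics/scene0.png

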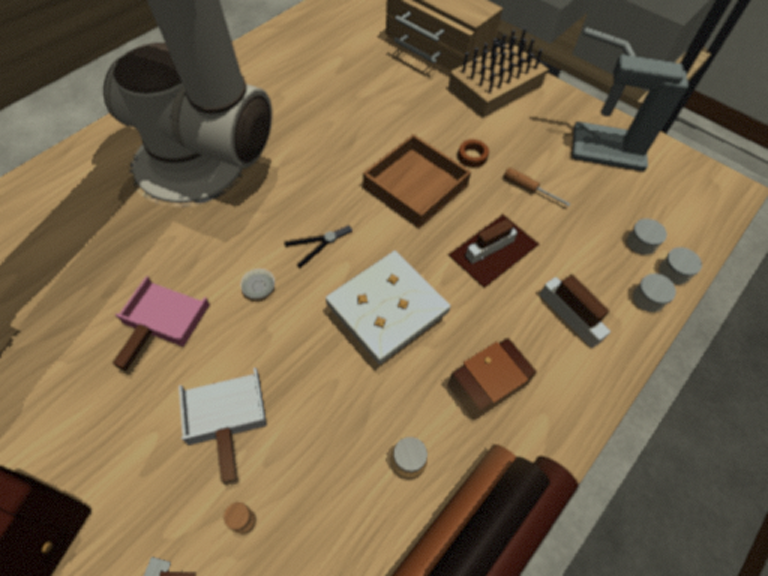

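View pics/wrist0.png

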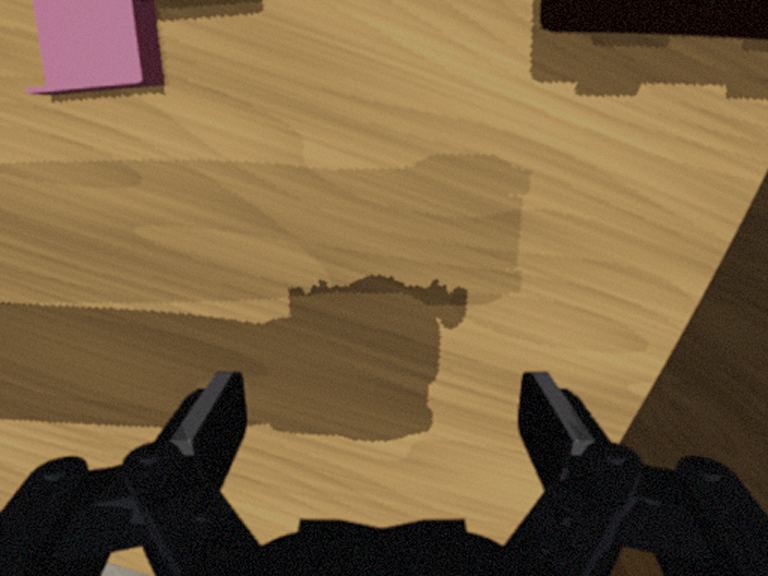

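Top view, 768 px wide: slab at (407,280) with four studs. The aluminium pan is at (562,326), handle up-right, and its pink look-alike is at (540,435). Two scraper-like things: one on the mat at (277,251) and a bigger one at (292,152). The box is at (262,362). Next I'll measure positions.

```bash
cat > h.py <<'E'
import numpy as np,cv2
from scipy.spatial.transform import Rotation as Ro
def pose_wrist(c,obs):
    T=np.eye(4);r=obs["tcp_rot"];T[:3,:3]=Ro.from_euler("xyz",r,degrees=True).as_matrix();T[:3,3]=obs["ee_pos"]
    M=np.linalg.inv(T@c["tool_from_camera"]); return M[:3,:3],M[:3,3]
def RT(c):
    return (c["R"],c["t"])
def unproj(c,uv,z,rt=None):
    R,t=rt or RT(c)
    d=np.array([(uv[0]-c["cx"])/c["fx"],(uv[1]-c["cy"])/c["fy"]]);s=d.copy()
    for _ in range(20): s=d/(1+c["k1"]*(s@s))
    ray=R.T@np.array([s[0],s[1],1]);o=-R.T@t
    return o+ray*(z-o[2])/ray[2]
def proj(c,X,rt=None):
    R,t=rt or RT(c)
    p=np.atleast_2d(X)@R.T+t;s=p[:,:2]/p[:,2:];s=s*(1+c["k1"]*(s**2).sum(1,keepdims=True))
    return s*[c["fx"],c["fy"]]+[c["cx"],c["cy"]]
E
python3 - <<'E'
from workcell import bot
from h import *
c={n:bot.camera(n) for n in("top","scene")}
Z=dict(slab=0,slab_lip=.06,pan=0,pan_grip=.034,pan_lip=0,scraper=.003,mat=0,box=0,box_in=.006,stud0=.06,pliers=0,dish=0,slicker=0,jar=0,case=0,awl=0,coil=0)
for n,z in Z.items():
  for k in c:
    for d in bot.tip_of(n,c[k])[:5]:
      if d["conf"]<.25: continue
      uv=np.array(d["centre"])*[512,384]
      print(n,k,round(d["conf"],2),(uv*1.5).round(),(unproj(c[k],uv,z)[:2]*1000).round())
E
```

```text
slab top 0.97 [405. 277.] [578.  -2.]
slab scene 0.82 [383. 314.] [564.   1.]
slab_lip top 0.88 [452. 283.] [563. -87.]
slab_lip top 0.63 [186. 255.] [608. 415.]
slab_lip scene 0.65 [350. 326.] [560. -80.]
pan top 0.64 [562. 325.] [ 488. -314.]
pan top 0.6 [542. 434.] [ 274. -278.]
pan scene 0.95 [167. 315.] [ 279. -266.]
pan scene 0.73 [227. 406.] [ 489. -301.]
pan scene 0.5 [216. 375.] [ 433. -280.]
pan_grip top 0.86 [589. 288.] [ 561. -358.]
pan_grip top 0.62 [587. 419.] [ 308. -355.]
pan_grip scene 0.86 [223. 456.] [ 559. -358.]
pan_grip scene 0.81 [131. 348.] [ 308. -349.]
pan_grip scene 0.68 [412. 186.] [425. 248.]
pan_grip scene 0.64 [216. 380.] [ 457. -289.]
pan_lip top 0.82 [548. 349.] [ 441. -287.]
pan_lip top 0.82 [517. 441.] [ 260. -227.]
pan_lip scene 0.95 [181. 295.] [ 262. -222.]
pan_lip scene 0.64 [218. 377.] [ 439. -281.]
pan_lip scene 0.45 [468. 159.] [448. 418.]
scraper top 0.68 [294. 159.] [812. 225.]
scraper top 0.57 [280. 253.] [622. 246.]
scraper scene 0.94 [564. 316.] [813. 218.]
scraper scene 0.87 [488. 246.] [619. 252.]
scraper scene 0.25 [363. 299.] [518.  
[... 979 characters left out ...]
252.] [ 638. -390.]
dish scene 0.56 [260. 288.] [ 359. -113.]
dish scene 0.49 [223. 461.] [ 553. -363.]
slicker top 0.52 [599. 246.] [ 650. -392.]
slicker scene 0.88 [241. 521.] [ 639. -401.]
jar top 0.54 [490. 181.] [ 775. -169.]
jar top 0.32 [452. 284.] [566. -94.]
jar scene 0.74 [404. 463.] [ 764. -176.]
case top 0.93 [400. 177.] [779.  11.]
case scene 0.61 [489. 382.] [784.  23.]
case scene 0.39 [417. 182.] [408. 288.]
awl top 0.84 [187. 253.] [618. 434.]
awl top 0.27 [406. 279.] [575.  -3.]
awl scene 0.58 [538. 191.] [612. 444.]
awl scene 0.52 [224. 407.] [ 488. -306.]
coil top 0.66 [191. 339.] [448. 419.]
coil scene 0.68 [470. 161.] [455. 416.]
coil scene 0.54 [409. 463.] [ 769. -170.]
```

```bash
python3 - <<'E'
import pickle,cv2,numpy as np
f=pickle.load(open("top0.pkl","rb"))["frame"][:,:,::-1]
a=f[130:290,140:310]; b=f[180:320,320:420]
cv2.imwrite("pics/cropA.png",cv2.resize(a,None,fx=3.5,fy=3.5,interpolation=cv2.INTER_CUBIC))
s=f[60:200,150:260]
g=pickle.load(open("scene0.pkl","rb"))["frame"][:,:,::-1]
s2=g[120:260,280:430]
cv2.imwrite("pics/cropS.png",cv2.resize(s2,None,fx=4,fy=4,interpolation=cv2.INTER_CUBIC))
E
```

```text
(no output)
```

View pics/cropS.png

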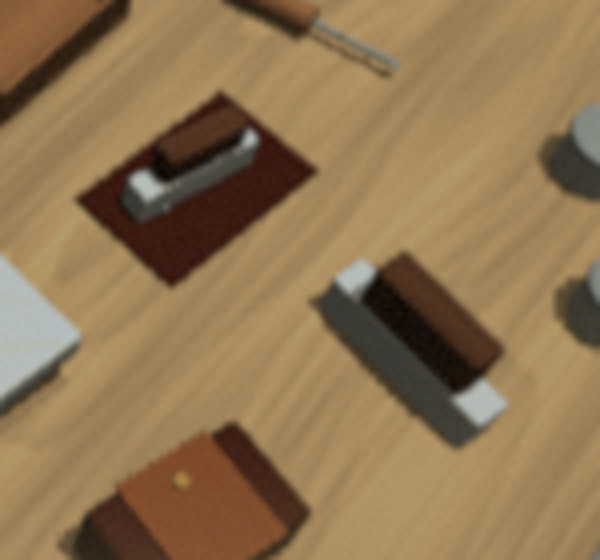

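View pics/cropA.png

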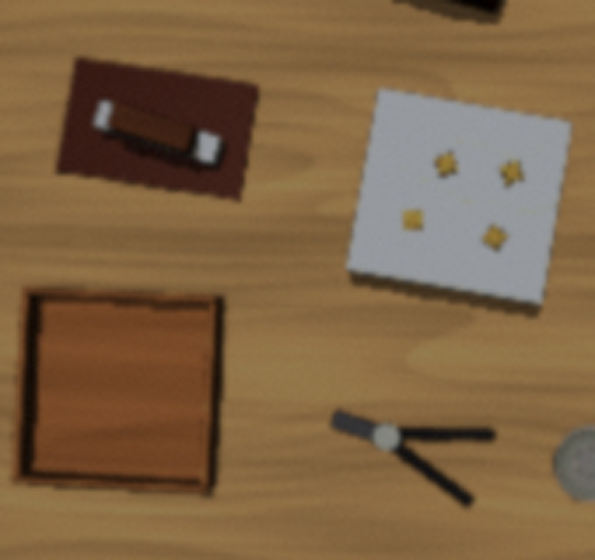

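The small scraper-like block is on the leather mat, at crop (190,160). The other, at crop (410,350), is clearly bigger and stands off the mat, so the one on the mat is meant. Next I fit the models to edges picked from the pictures.

```bash
python3 - <<'E'
import pickle
from h import *
c=pickle.load(open("top0.pkl","rb"))
def q(pts,z,s=3.5,o=(140,130)):
    return np.array([unproj(c,(p[0]/s+o[0]-.35,p[1]/s+o[1]-.35),z)[:2] for p in pts])*1000
S=q([(380,90),(571,122),(543,303),(348,270)],.06)
print("slab",S.round(),S.mean(0).round(1)); e=S[1]-S[0]+S[2]-S[3];print("x dir",np.degrees(np.arctan2(e[1],e[0])),np.linalg.norm(e)/2); print(np.linalg.norm(S[0]-S[3]))
M=q([(78,58),(259,86),(241,200),(57,171)],.003);print("mat",M.mean(0),[np.linalg.norm(M[i]-M[i-1]) for i in range(4)]); e=M[0]-M[1]+M[3]-M[2];print(np.degrees(np.arctan2(e[1],e[0])))
B=q([(27,288),(224,298),(212,494),(14,483)],.045);print("box",B.round(),B.mean(0)); 
f=c["frame"][:,:,::-1]
cv2.imwrite("pics/cropP.png",cv2.resize(f[170:260,335:425],None,fx=6,fy=6,interpolation=cv2.INTER_CUBIC))
E
```

```text
slab [[655.  63.]
 [632. -91.]
 [486. -70.]
 [510.  86.]] [570.8  -2.9]
x dir -98.50807475781504 157.13747171826796
147.29293804861527
mat [628.26183052 251.78513054] [np.float64(98.12603785145032), np.float64(156.9500053432081), np.float64(98.03665648731251), np.float64(158.6648892815136)]
82.07314581090758
box [[490. 348.]
 [486. 187.]
 [328. 193.]
 [332. 354.]] [408.98591446 270.31294318]
```

View pics/cropP.png

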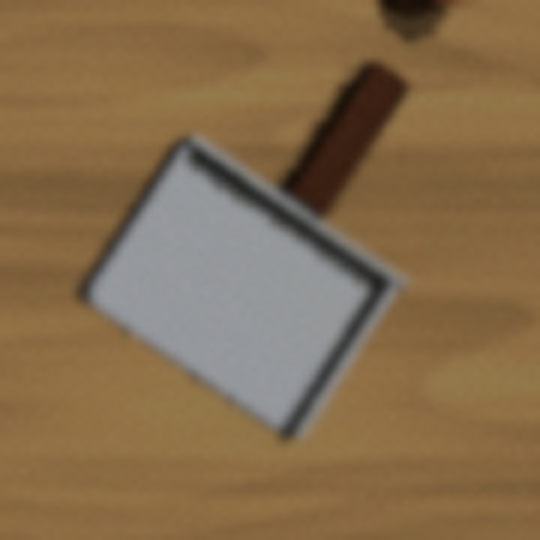

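```bash
cat >> h.py <<'E'
def axes(psi,tilt=0):
    """tool-down, tool z at yaw psi; tilt (deg) about tool y afterwards"""
    p=np.radians(psi);z=np.array([np.cos(p),np.sin(p),0]);x=np.array([0,0,-1.]);y=np.cross(z,x)
    return np.c_[x,y,z]@Ro.from_euler("y",tilt,degrees=True).as_matrix()
def row(obs,pos,psi,tilt=0):
    R0=Ro.from_euler("xyz",obs["tcp_rot"],degrees=True).as_matrix()
    rv=np.degrees(Ro.from_matrix(R0.T@axes(psi,tilt)).as_rotvec())
    d=R0.T@(np.array(pos)-obs["ee_pos"])
    return np.r_[rv.round(2),d.round(4)]
def psi_of(obs):
    R0=Ro.from_euler("xyz",obs["tcp_rot"],degrees=True).as_matrix()
    return np.degrees(np.arctan2(R0[1,2],R0[0,2])),R0.round(3)
E
python3 - <<'E'
from workcell import bot
from h import *
o=bot.get_obs();print(psi_of(o)); print(row(o,[.561,-.358,.16],-30))
E
```

```text
(np.float64(-161.27186462577728), array([[-0.   ,  0.321, -0.947],
       [ 0.   , -0.947, -0.321],
       [-1.   , -0.   ,  0.   ]]))
[-1.3127e+02 -0.0000e+00  0.0000e+00  9.0300e-02 -3.0800e-02 -4.1640e-01]
```

```bash
python3 -m handwheel '[[-10,0,0,0,0,-0.05,-1],[-20,0,0,0,0,-0.1,-1],[-30,0,0,0,0,-0.15,-1],[-40,0,0,0,0,-0.2,-1],[-50,0,0,0,-0.01,-0.25,-1],[-60,0,0,0.02,-0.02,-0.3,-1],[-70,0,0,0.04,-0.03,-0.35,-1],[-80,0,0,0.07,-0.03,-0.4,-1],[-90,0,0,0.08,-0.0308,-0.4164,-1],[-100,0,0,0.08,-0.0308,-0.4164,-1],[-110,0,0,0.08,-0.0308,-0.4164,-1],[-120,0,0,0.08,-0.0308,-0.4164,-1],[-131.3,0,0,0.08,-0.0308,-0.4164,-1],[-131.3,0,0,0.08,-0.0308,-0.4164,-1],[-131.3,0,0,0.08,-0.0308,-0.4164,-1]]'
python3 - <<'E'
from workcell import bot
from h import *
import pickle
o=bot.get_obs();print(o["q"],psi_of(o)[0],o["ee_pos"])
c=bot.camera("wrist");c["R"],c["t"]=pose_wrist(c,o);pickle.dump((c,o),open("w1.pkl","wb"))
for n,z in (("pan_grip",.034),("pan_lip",0),("pan",0)):
  for d in bot.tip_of(n,c)[:3]:
    uv=np.array(d["centre"])*[512,384];print(n,d["conf"],uv.round(),unproj(c,uv,z).round(4))
cv2.imwrite("pics/w1.png",cv2.resize(c["frame"][:,:,::-1],(768,576),interpolation=cv2.INTER_CUBIC))
E
```

```text
time: 3.82
ee_pos: [0.561, -0.3581, 0.1702]
tcp_rot: [-179.0, 90.0, 150.8]
wrist_force: [0.2, -0.5, 0.1]
opening: 0.0854
[-3.25466409e+01  2.03684499e+01  1.93286175e+01  8.89668156e+01
 -3.92670989e-04 -2.35080996e+00] -30.19583096301111 [ 0.56101878 -0.35805292  0.17021187]
pan_grip 0.65 [257. 184.] [ 0.5639 -0.3569  0.034 ]
pan_lip 0.78 [267.  20.] [ 0.4517 -0.2815  0.    ]
pan 0.94 [265.  74.] [ 0.4888 -0.3053  0.    ]
```

View pics/w1.png

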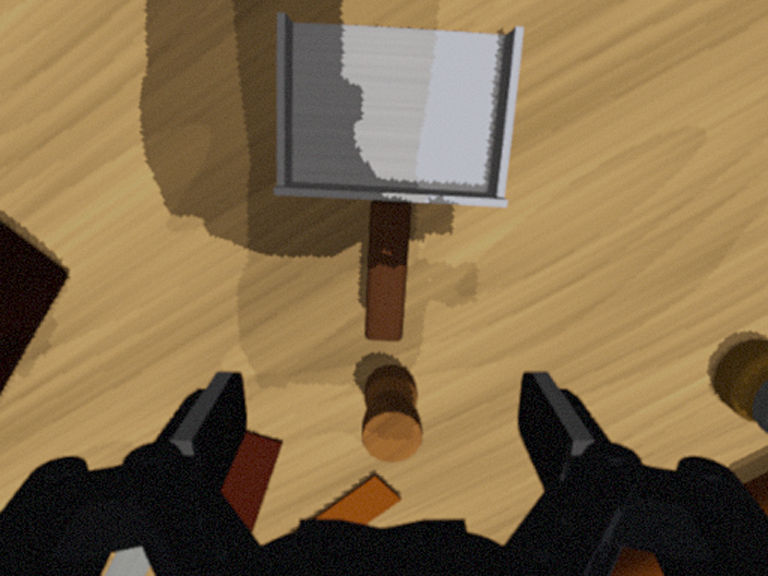

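```bash
python3 - <<'E'
from h import *
import pickle
from scipy.optimize import least_squares
c,o=pickle.load(open("w1.pkl","rb"))
m=np.array([(-46,63,36),(-46,-63,36),(-126,11,44),(-126,-11,44),(46,63,28),(46,-63,28)])/1000
u=np.array([(275,191),(507,206),(366,337),(402,340),(278,13),(522,27)])/1.5-.17
def X(p):
    t=p[2];return np.c_[m[:,0]*np.cos(t)-m[:,1]*np.sin(t)+p[0],m[:,0]*np.sin(t)+m[:,1]*np.cos(t)+p[1],m[:,2]]
r=least_squares(lambda p:(proj(c,X(p))-u).ravel(),[.488,-.31,2.6],x_scale=[.01,.01,.1])
p=r.x;print(p,np.degrees(p[2]),r.fun.reshape(-1,2).round(1))
g=p[:2]-.09*np.array([np.cos(p[2]),np.sin(p[2])]);print("grip",g)
psi=np.degrees(p[2])-180; print(psi,row(o,[*g,.034],psi))
E
```

```text
[ 0.48851384 -0.30701442  2.56265474] 146.82930102834587 [[-0.7  1.4]
 [ 0.4 -0.4]
 [-1.2  2.5]
 [ 0.5  1.7]
 [-0.7 -2.2]
 [ 1.6 -1.6]]
grip [ 0.56384782 -0.3562566 ]
-33.17069897165413 [ 2.970e+00 -1.000e-02  0.000e+00  1.362e-01  3.000e-03  1.600e-03]
```

```bash
python3 -m handwheel '[[3,0,0,0.05,0.003,0.0016,-1],[3,0,0,0.1,0.003,0.0016,-1],[3,0,0,0.12,0.003,0.0016,-1],[3,0,0,0.136,0.003,0.0016,-1],[3,0,0,0.136,0.003,0.0016,-1],[3,0,0,0.136,0.003,0.0016,1],[3,0,0,0.136,0.003,0.0016,1],[3,0,0,0.136,0.003,0.0016,1],[3,0,0,0.136,0.003,0.0016,1],[3,0,0,0.136,0.003,0.0016,1],[3,0,0,0.136,0.003,0.0016,1]]' 80
```

```text
time: 5.4
ee_pos: [0.5642, -0.3564, 0.0349]
tcp_rot: [-1.0, 89.9, -34.0]
wrist_force: [1.1, 0.3, 5.1]
opening: 0.0209
```

```bash
python3 - <<'E'
from h import *
import pickle
for n,sl,s in (("top",(slice(145,230),slice(230,315)),8),("scene",(slice(160,250),slice(210,310)),7)):
    f=pickle.load(open(n+"0.pkl","rb"))["frame"][:,:,::-1]
    cv2.imwrite(f"pics/slab_{n}.png",cv2.resize(f[sl],None,fx=s,fy=s,interpolation=cv2.INTER_CUBIC))
E
```

```text
(no output)
```

View pics/slab_top.png

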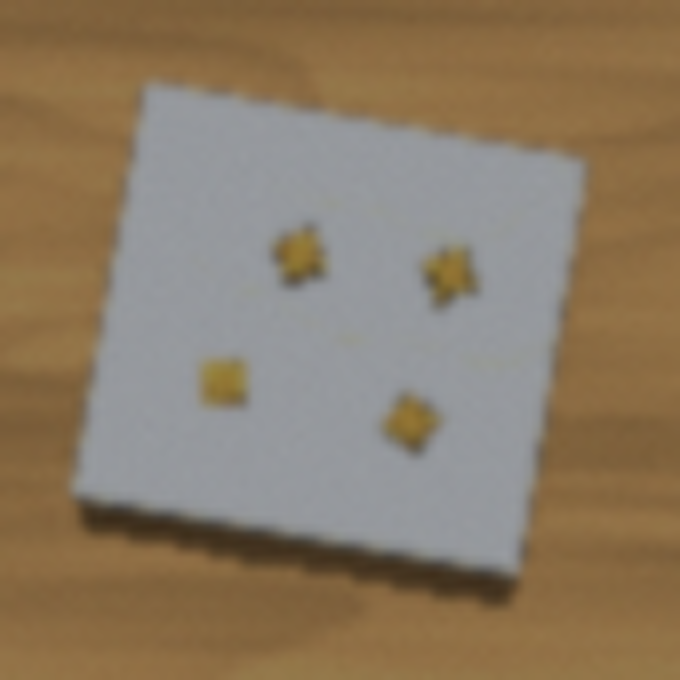

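View pics/slab_scene.png

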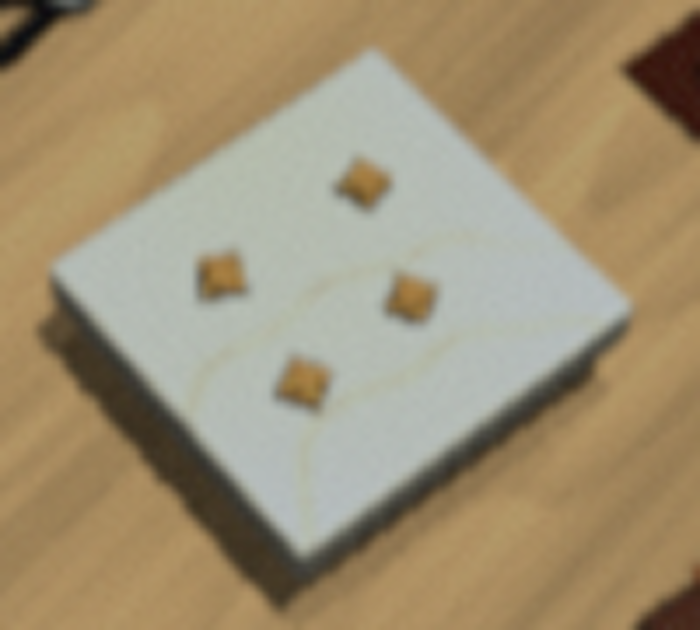

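```bash
cat > slab.py <<'E'
from h import *
import pickle
from scipy.optimize import least_squares
ct=pickle.load(open("top0.pkl","rb"));cs=pickle.load(open("scene0.pkl","rb"))
T=lambda a:np.array(a)/8+[230,145]-.44
S=lambda a:np.array(a)/7+[210,160]-.43
m=np.array([(-80,75),(80,75),(80,-75),(-80,-75)])/1000
ut=T([(147,82),(586,158),(520,575),(73,495)]);us=S([(632,310),(303,562),(52,272),(372,47)])
def X(p,m=m,z=.06):
    t=p[2];return np.c_[m[:,0]*np.cos(t)-m[:,1]*np.sin(t)+p[0],m[:,0]*np.sin(t)+m[:,1]*np.cos(t)+p[1],np.full(len(m),z)]
def run():
    for w in((1,1),(1,0),(0,1)):
        r=least_squares(lambda p:np.r_[w[0]*(proj(ct,X(p))-ut).ravel(),w[1]*(proj(cs,X(p))-us).ravel()],[.57,0,-1.7],x_scale=[.01,.01,.1])
        print(r.x.round(4),np.degrees(r.x[2]).round(2),r.fun.round(1))
        if w==(1,1):p=r.x
    return p
if __name__=="__main__":
    p=run()
    st=T([(300,256),(450,274),(223,382),(411,422)]);ss=S([(411,297),(303,383),(363,183),(222,275)])
    c,s=np.cos(p[2]),np.sin(p[2])
    for a,b in zip(st,ss):
        for cc,v in((ct,a),(cs,b)):
            w=unproj(cc,v,.07)[:2];d=w-p[:2];print((w*1000).round(),"slabframe",(1000*np.array([c*d[0]+s*d[1],-s*d[0]+c*d[1]])).round(),end="  ")
        print()
    tgt=lambda x,y=0:p[:2]+[c*x-s*y,s*x+c*y]
    print("lip",tgt(.08)); print("pan grip at tuck20",tgt(.06+.136)," staged",tgt(.12+.136))
E
python3 slab.py
```

```text
[ 0.5729 -0.002  -1.7226] -98.7 [-0.5 -0.8  0.5 -0.7  0.1 -0.4 -0.4 -0.1  0.5 -0.4 -0.4 -0.  -1.6 -0.6
 -0.2 -0.2]
[ 0.5714 -0.0023 -1.7243] -98.79 [-0.4 -0.4  0.6 -0.2  0.1  0.1 -0.4  0.4  0.  -0.  -0.  -0.  -0.  -0.
 -0.  -0. ]
[ 0.5742 -0.0019 -1.7214] -98.63 [-0.  -0.   0.  -0.   0.  -0.  -0.  -0.   1.  -0.2  0.1  0.3 -1.2 -0.3
  0.1  0. ]
[595.  10.] slabframe [-15.  20.]  [599.   9.] slabframe [-14.  24.]  
[590. -43.] slabframe [38. 23.]  [593. -44.] slabframe [39. 26.]  
[550.  36.] slabframe [-34. -28.]  [554.  34.] slabframe [-32. -24.]  
[538. -30.] slabframe [ 33. -30.]  [542. -31.] slabframe [ 33. -26.]  
lip [ 0.56076059 -0.0810605 ]
pan grip at tuck20 [ 0.54321739 -0.19572626]  staged [ 0.53414332 -0.25503614]
```

```bash
python3 - <<'E'
from workcell import bot
from h import *
o=bot.get_obs();print(psi_of(o)[0]);
print(row(o,[.5341,-.2550,.105],-98.7));print(row(o,[.5341,-.2550,.0375],-98.7))
E
```

```text
-32.97686670716756
[ 6.572e+01  5.000e-02 -3.000e-02 -7.020e-02  6.870e-02 -8.040e-02]
[ 6.572e+01  5.000e-02 -3.000e-02 -2.700e-03  6.870e-02 -8.040e-02]
```

```bash
python3 -m handwheel '[[0,0,0,-0.02,0,0,1],[0,0,0,-0.045,0,0,1],[0,0,0,-0.07,0,0,1],[9,0,0,-0.07,0.01,-0.01,1],[18,0,0,-0.07,0.02,-0.025,1],[27,0,0,-0.07,0.035,-0.04,1],[36,0,0,-0.07,0.05,-0.055,1],[45,0,0,-0.07,0.06,-0.07,1],[54,0,0,-0.07,0.0687,-0.08,1],[61,0,0,-0.07,0.0687,-0.0804,1],[65.7,0,0,-0.07,0.0687,-0.0804,1],[65.7,0,0,-0.07,0.0687,-0.0804,1],[65.7,0,0,-0.045,0.0687,-0.0804,1],[65.7,0,0,-0.02,0.0687,-0.0804,1],[65.7,0,0,-0.01,0.0687,-0.0804,1],[65.7,0,0,-0.005,0.0687,-0.0804,1],[65.7,0,0,-0.003,0.0687,-0.0804,1],[65.7,0,0,-0.003,0.0687,-0.0804,1]]' 80
python3 - <<'E'
from workcell import bot
from h import *
import pickle
o=bot.get_obs();print(o["q"].round(1),psi_of(o)[0])
print(row(o,[.5432,-.1957,.0372],-98.7))
for n in("scene","top"):
  c=bot.camera(n); f=c["frame"][:,:,::-1]
  pickle.dump(c,open(n+"1.pkl","wb"))
  f=f[150:300,90:320] if n=="scene" else f[120:260,200:420]
  cv2.imwrite(f"pics/{n}1.png",cv2.resize(f,None,fx=3.4,fy=3.4,interpolation=cv2.INTER_CUBIC))
E
```

```text
time: 7.65
ee_pos: [0.5342, -0.255, 0.038]
tcp_rot: [72.9, 89.9, -25.8]
wrist_force: [0.4, -0.7, -2.9]
opening: 0.021
[-25.5  11.8  -5.8  72.3  -0.   73.1] -98.66337719838842
[ 0.04    0.02   -0.05    0.0008 -0.     -0.06  ]
```

View pics/scene1.png

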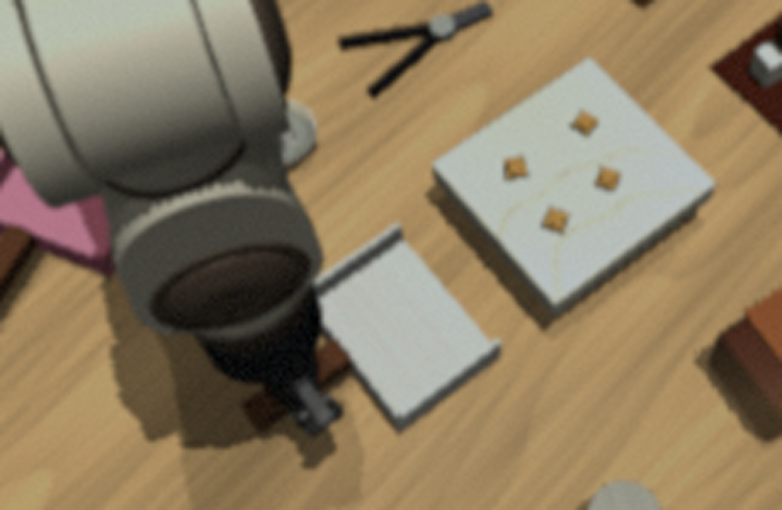

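View pics/top1.png

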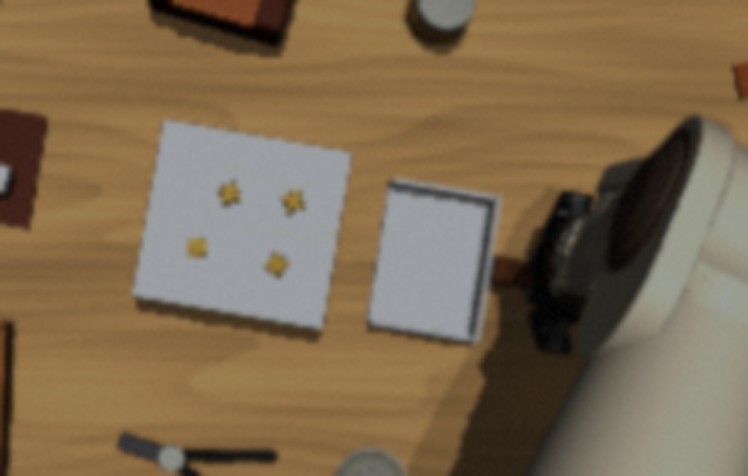

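```bash
python3 - <<'E'
from h import *
import pickle
p=(.5729,-.002,-1.7226);c_,s_=np.cos(p[2]),np.sin(p[2])
def sf(w): d=w[:2]-np.array(p[:2]);return (1000*np.array([c_*d[0]+s_*d[1],-s_*d[0]+c_*d[1]])).round(1)
ct=pickle.load(open("top1.pkl","rb"));cs=pickle.load(open("scene1.pkl","rb"))
T=lambda a:np.array(a)/3.4+[200,120]-.35
S=lambda a:np.array(a)/3.4+[90,150]-.35
print("top wall tops front", [sf(unproj(ct,T(a),z)) for a,z in(((391,181),.028+.003),((370,327),.031),((498,197),.039),((477,341),.039))])
print("scene", [sf(unproj(cs,S(a),.031)) for a in((497,344),(401,228))], sf(unproj(cs,S((402,428)),.003)))
E
```

```text
top wall tops front [array([119.7,  58.5]), array([121.9, -67.1]), array([210.9,  59.6]), array([212.2, -63.8])]
scene [array([121.9,  62.6]), array([121. , -56.9])] [208.2  61.1]
```

```bash
python3 -m handwheel '[[0,0,0,0.0005,0,-0.015,1],[0,0,0,0.0005,0,-0.03,1],[0,0,0,0.0005,0,-0.042,1],[0,0,0,0.0005,0,-0.052,1],[0,0,0,0.0005,0,-0.06,1],[0,0,0,0.0005,0,-0.06,1],[0,0,0,0.003,0,-0.06,1],[0,0,0,0.003,0,-0.06,1]]' 80
python3 - <<'E'
from workcell import bot
from h import *
o=bot.get_obs();print(o["wrist_force"],o["ee_pos"])
E
```

```text
time: 8.75
ee_pos: [0.5431, -0.1959, 0.0349]
tcp_rot: [110.9, 89.9, 12.2]
wrist_force: [-1.2, 0.7, 2.0]
opening: 0.0207
[-1.19743978  0.65672063  2.04408438] [ 0.54310795 -0.1958615   0.03489841]
```

```bash
python3 -m handwheel '[[0,0,0,0,0,0,-1],[0,0,0,0,0,0,-1],[0,0,0,0,0,0,-1],[0,0,0,-0.03,0,0,-1],[0,0,0,-0.08,0,0,-1],[0,0,0,-0.14,0,0,-1]]' 80
python3 - <<'E'
from workcell import bot
from h import *
o=bot.get_obs();print(o["ee_pos"],psi_of(o)[0]);r=row(o,[.62,.249,.17],72);print(r)
E
```

```text
time: 9.5
ee_pos: [0.5423, -0.1953, 0.1749]
tcp_rot: [-102.1, 89.9, 159.2]
wrist_force: [2.5, -0.9, 0.6]
opening: 0.0853
[ 0.54232935 -0.1953395   0.17488629] -98.67722464220667
[-1.7068e+02 -1.5000e-01 -2.0000e-02  5.0000e-03  9.8000e-03 -4.5100e-01]
```

```bash
python3 -m handwheel '[[-10,0,0,0,0,-0.03,-1],[-20,0,0,0,0,-0.06,-1],[-30,0,0,0,0,-0.09,-1],[-40,0,0,0,0,-0.12,-1],[-50,0,0,0,0,-0.15,-1],[-60,0,0,0,0,-0.18,-1],[-70,0,0,0,0,-0.21,-1],[-80,0,0,0,0,-0.24,-1],[-90,0,0,0,0.005,-0.27,-1],[-100,0,0,0,0.0098,-0.3,-1],[-110,0,0,0,0.0098,-0.33,-1],[-120,0,0,0,0.0098,-0.36,-1],[-130,0,0,0,0.0098,-0.39,-1],[-140,0,0,0,0.0098,-0.42,-1],[-150,0,0,0,0.0098,-0.44,-1],[-160,0,0,0,0.0098,-0.451,-1],[-170.7,0,0,0,0.0098,-0.451,-1],[-170.7,0,0,0,0.0098,-0.451,-1],[-170.7,0,0,0,0.0098,-0.451,-1]]'
python3 - <<'E'
from workcell import bot
from h import *
import pickle
o=bot.get_obs();print(o["q"],psi_of(o)[0],o["ee_pos"])
c=bot.camera("wrist");c["R"],c["t"]=pose_wrist(c,o);pickle.dump((c,o),open("w2.pkl","wb"))
for n,z in (("scraper",.003),("mat",0)):
  for d in bot.tip_of(n,c)[:3]:
    uv=np.array(d["centre"])*[512,384];print(n,d["conf"],uv.round(),unproj(c,uv,z).round(4))
cv2.imwrite("pics/w2.png",cv2.resize(c["frame"][:,:,::-1],(768,576),interpolation=cv2.INTER_CUBIC))
for n in("scene","top"):
  c=bot.camera(n); f=c["frame"][:,:,::-1]
  pickle.dump(c,open(n+"2.pkl","wb"))
  f=f[150:300,130:360] if n=="scene" else f[120:260,200:420]
  cv2.imwrite(f"pics/{n}2.png",cv2.resize(f,None,fx=3.4,fy=3.4,interpolation=cv2.INTER_CUBIC))
E
```

```text
time: 11.88
ee_pos: [0.6206, 0.2487, 0.1742]
tcp_rot: [138.7, 90.0, -149.5]
wrist_force: [0.2, -0.1, 1.0]
opening: 0.0854
[ 2.18338771e+01  2.08559048e+01  2.04000110e+01  8.95487707e+01
 -7.08676177e-04 -4.99429507e+01] 71.77682794436114 [0.62064082 0.24866085 0.17424541]
scraper 0.8 [251. 174.] [0.6257 0.2479 0.003 ]
scraper 0.7 [ 63. 207.] [0.8187 0.2208 0.003 ]
mat 0.58 [249. 181.] [0.6295 0.2543 0.    ]
```

View pics/w2.png

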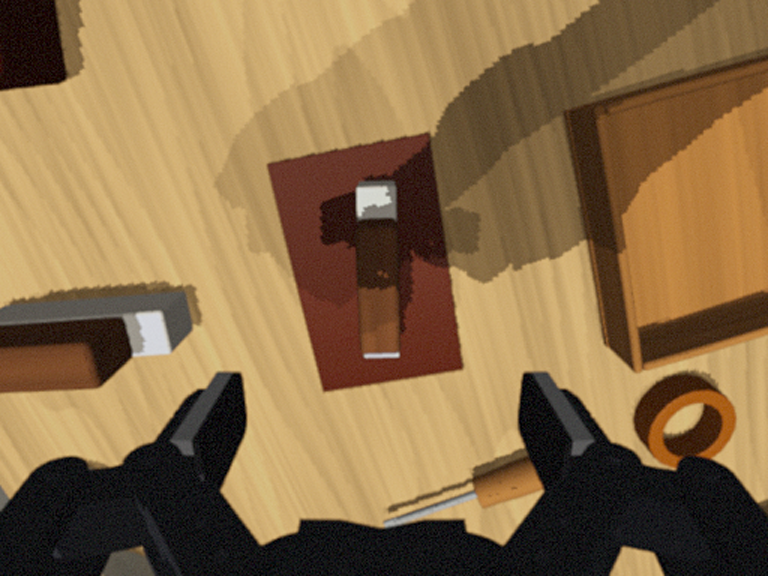

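View pics/scene2.png

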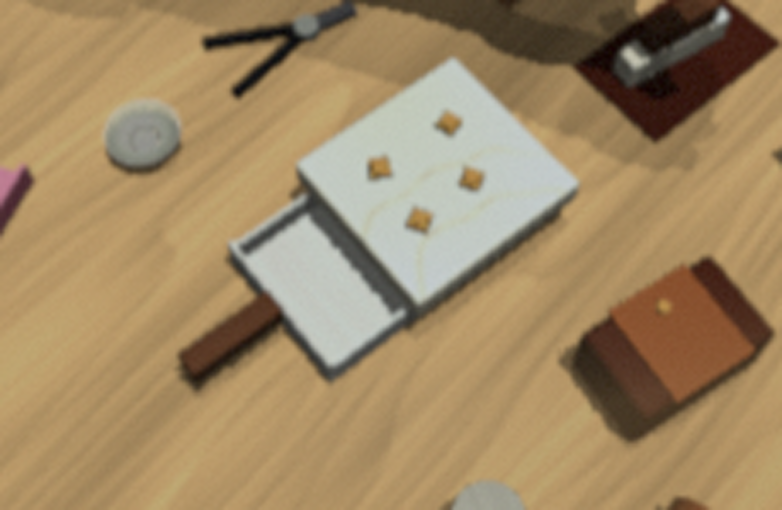

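View pics/top2.png

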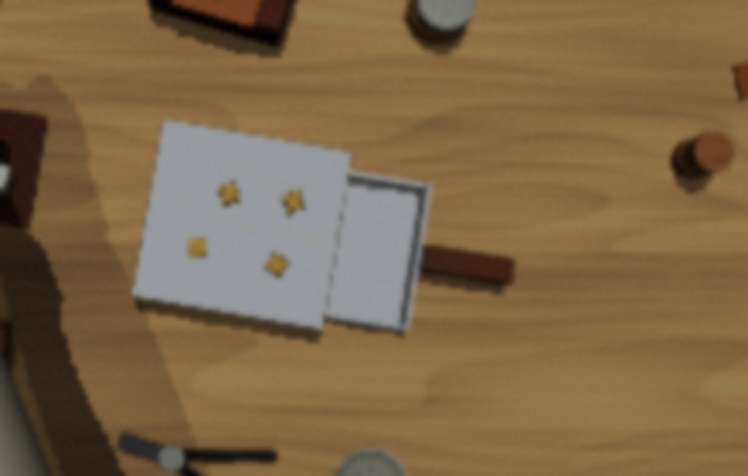

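```bash
python3 - <<'E'
from h import *
import pickle
c,o=pickle.load(open("w2.pkl","rb"))
U=lambda a,z:unproj(c,np.array(a)/1.5-.17,z)[:2]
a,b=U((376.5,182),.033),U((381.5,358),.033)
print(a,b,np.linalg.norm(a-b),(a+b)/2,np.degrees(np.arctan2(*(b-a)[::-1])))
g1,g2=U((377,221),.065),U((380,354),.065);print(g1,g2,(g1+g2)/2,np.degrees(np.arctan2(*(g2-g1)[::-1])),np.linalg.norm(g1-g2))
M=np.array([U(q,.003) for q in((267,163),(430,133),(462,370),(324,391))]);print("mat",M.mean(0),M.round(3), np.degrees(np.arctan2(*(M[3]+M[2]-M[0]-M[1])[::-1])))
p=(a+b)/2
print(row(o,[*p,.049],73.3))
E
```

```text
[0.60848886 0.19772237] [0.63912033 0.2994423 ] 0.10623196602749178 [0.62380459 0.24858234] 73.24109051367415
[0.6128802  0.21273289] [0.63408241 0.28158487] [0.6234813  0.24715888] 72.88435923307253 0.07204254530467338
mat [0.63091765 0.25443925] [[0.669 0.169]
 [0.571 0.183]
 [0.594 0.34 ]
 [0.69  0.326]] 81.88292420328406
[-1.520e+00 -0.000e+00 -0.000e+00  1.252e-01 -3.000e-03  9.000e-04]
```

```bash
python3 -m handwheel '[[-1.3,0,0,0.05,-0.003,0.0005,-1],[-1.3,0,0,0.1,-0.003,0.0005,-1],[-1.3,0,0,0.117,-0.003,0.0005,-1],[-1.3,0,0,0.125,-0.003,0.0005,-1],[-1.3,0,0,0.125,-0.003,0.0005,1],[-1.3,0,0,0.125,-0.003,0.0005,1],[-1.3,0,0,0.125,-0.003,0.0005,1],[-1.3,0,0,0.125,-0.003,0.0005,1],[-1.3,0,0,0.125,-0.003,0.0005,1],[-1.3,0,0,0.125,-0.003,0.0005,1]]' 90
python3 - <<'E'
from workcell import bot
from h import *
o=bot.get_obs();print(o["ee_pos"],psi_of(o)[0],o["wrist_force"])
p=(.5729,-.002,-1.7226);c_,s_=np.cos(p[2]),np.sin(p[2])
t=lambda x,y=0:[p[0]+c_*x-s_*y,p[1]+s_*x+c_*y]
print(row(o,[*t(-.062,-.002),.14],-8.7)); print(row(o,[*t(-.062,-.002),.108],-8.7))
E
```

```text
time: 13.38
ee_pos: [0.624, 0.2485, 0.0503]
tcp_rot: [-50.4, 89.9, 22.9]
wrist_force: [-2.0, -0.9, 5.4]
opening: 0.0207
[0.62402381 0.24852644 0.05027909] 73.32249964116042 [-2.01106211 -0.85627285  5.42992557]
[ 8.202e+01  9.000e-02  1.000e-02 -8.990e-02 -1.240e-02 -1.935e-01]
[ 8.202e+01  9.000e-02  1.000e-02 -5.790e-02 -1.240e-02 -1.935e-01]
```

```bash
python3 -m handwheel '[[0,0,0,-0.03,0,0,1],[0,0,0,-0.07,0,0,1],[0,0,0,-0.095,0,0,1],[10,0,0,-0.095,0,-0.03,1],[20,0,0,-0.095,-0.004,-0.06,1],[30,0,0,-0.095,-0.008,-0.09,1],[40,0,0,-0.095,-0.012,-0.12,1],[50,0,0,-0.095,-0.0124,-0.15,1],[60,0,0,-0.095,-0.0124,-0.175,1],[70,0,0,-0.095,-0.0124,-0.1905,1],[78,0,0,-0.095,-0.0124,-0.1905,1],[82,0,0,-0.09,-0.0124,-0.1905,1],[82,0,0,-0.09,-0.0124,-0.1905,1]]'
python3 - <<'E'
from workcell import bot
from h import *
o=bot.get_obs();print(o["ee_pos"],psi_of(o)[0],o["wrist_force"])
p=(.5729,-.002,-1.7226);c_,s_=np.cos(p[2]),np.sin(p[2])
t=lambda x,y=0:[p[0]+c_*x-s_*y,p[1]+s_*x+c_*y]
for x in (-.065,0,.098):print(row(o,[*t(x,-.002),.1085],-8.7))
for n in("scene",):
  c=bot.camera(n); f=c["frame"][:,:,::-1]
  f=f[130:280,150:380]
  cv2.imwrite(f"pics/{n}3.png",cv2.resize(f,None,fx=3.4,fy=3.4,interpolation=cv2.INTER_CUBIC))
E
```

```text
time: 15.0
ee_pos: [0.5805, 0.0622, 0.1386]
tcp_rot: [-164.0, 89.9, -172.6]
wrist_force: [-0.5, -0.6, -1.7]
opening: 0.0208
[0.58047736 0.06220891 0.13862229] -8.653301244723814 [-0.47080042 -0.61656478 -1.65545533]
[ 0.05   -0.07    0.02    0.0301  0.0004  0.0003]
[ 0.05   -0.07    0.02    0.0301 -0.0646  0.0002]
[ 5.000e-02 -7.000e-02  2.000e-02  3.020e-02 -1.626e-01  1.000e-04]
```

View pics/scene3.png

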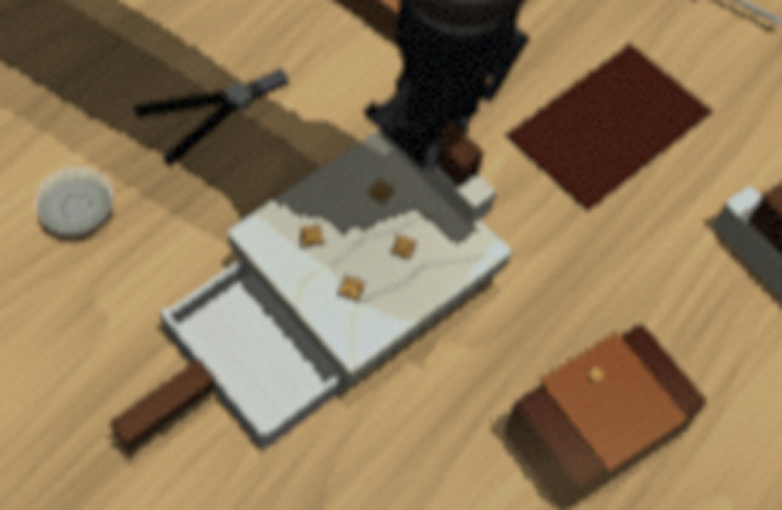

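```bash
python3 -m handwheel '[[0,0,0,0.015,0.0004,0,1],[0,0,0,0.025,0.0004,0,1],[0,0,0,0.029,0.0004,0,1],[0,0,0,0.0298,0.0004,0,1],[0,0,0,0.0298,0.0004,0,1]]'
python3 - <<'E'
from workcell import bot
from h import *
o=bot.get_obs();print(o["ee_pos"],psi_of(o)[0],o["wrist_force"])
c=bot.camera("scene"); f=c["frame"][:,:,::-1][130:280,150:380]
cv2.imwrite(f"pics/scene4.png",cv2.resize(f,None,fx=3.4,fy=3.4,interpolation=cv2.INTER_CUBIC))
E
```

```text
time: 15.68
ee_pos: [0.5811, 0.0627, 0.1098]
tcp_rot: [15.3, 90.0, 6.6]
wrist_force: [-0.5, 1.5, -1.9]
opening: 0.0211
[0.58105389 0.06272824 0.10977849] -8.668592212310505 [-0.52769865  1.46088823 -1.89162062]
```

View pics/scene4.png

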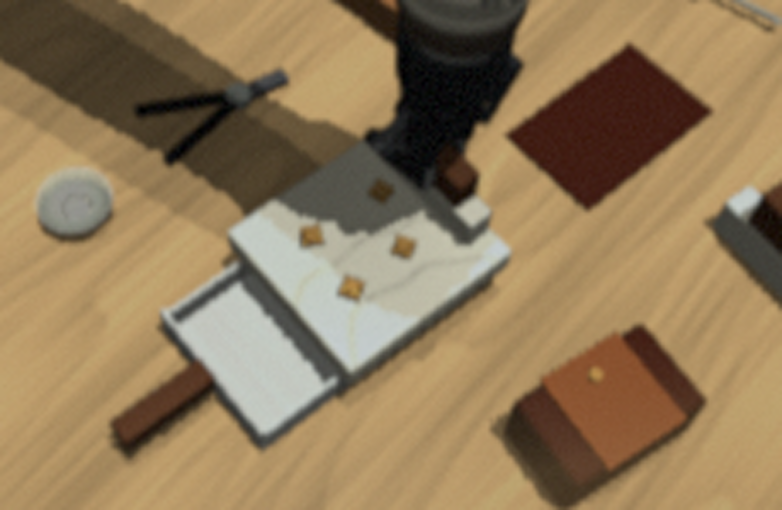

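```bash
python3 -m handwheel '[[0,0,0,0.001,-0.004,0,1],[0,0,0,0.0012,-0.01,0,1],[0,0,0,0.0012,-0.017,0,1],[0,0,0,0.0012,-0.024,0,1],[0,0,0,0.0012,-0.031,0,1],[0,0,0,0.0012,-0.038,0,1],[0,0,0,0.0012,-0.045,0,1],[0,0,0,0.0012,-0.052,0,1],[0,0,0,0.0012,-0.059,0,1],[0,0,0,0.0012,-0.066,0,1],[0,0,0,0.0012,-0.073,0,1],[0,0,0,0.0012,-0.08,0,1]]'
python3 - <<'E'
from workcell import bot
from h import *
o=bot.get_obs();print(o["ee_pos"],psi_of(o)[0],o["wrist_force"])
c=bot.camera("scene"); f=c["frame"][:,:,::-1][130:280,150:380]
cv2.imwrite(f"pics/scene5.png",cv2.resize(f,None,fx=3.4,fy=3.4,interpolation=cv2.INTER_CUBIC))
E
```

```text
time: 17.23
ee_pos: [0.5688, -0.0168, 0.1083]
tcp_rot: [118.4, 90.0, 109.7]
wrist_force: [0.4, 0.3, -0.6]
opening: 0.0207
[ 0.56876541 -0.01680749  0.10827066] -8.673567252775726 [ 0.3756572   0.25123643 -0.60975971]
```

View pics/scene5.png

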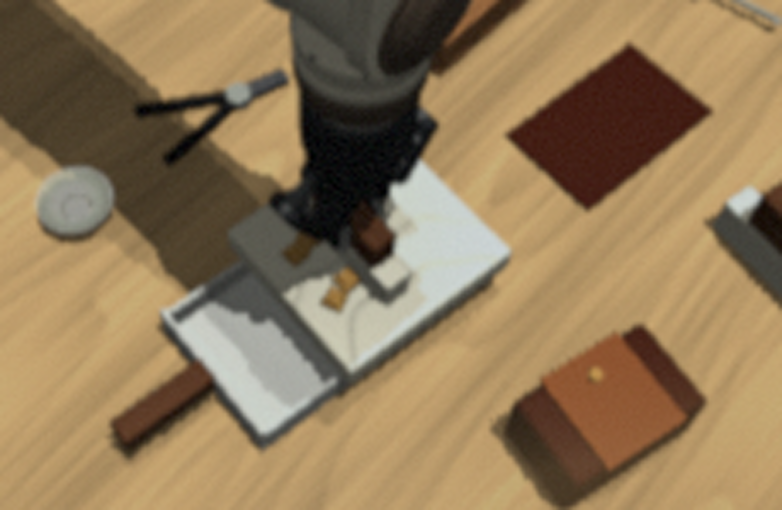

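```bash
python3 -m handwheel '[[0,0,0,0,-0.006,0,1],[0,0,0,0,-0.012,0,1],[0,0,0,0,-0.018,0,1],[0,0,0,0,-0.024,0,1],[0,0,0,0,-0.03,0,1],[0,0,0,0,-0.036,0,1],[0,0,0,0,-0.042,0,1],[0,0,0,0,-0.048,0,1],[0,0,0,0,-0.054,0,1],[0,0,0,0,-0.06,0,1],[0,0,0,0,-0.066,0,1],[0,0,0,0,-0.072,0,1],[0,0,0,0,-0.078,0,1],[0,0,0,0,-0.08,0,1],[0,0,0,0,-0.08,0,1]]'
python3 - <<'E'
from workcell import bot
from h import *
o=bot.get_obs();print(o["ee_pos"],psi_of(o)[0],o["wrist_force"])
c=bot.camera("scene"); f=c["frame"][:,:,::-1][130:280,150:380]
cv2.imwrite(f"pics/scene6.png",cv2.resize(f,None,fx=3.4,fy=3.4,interpolation=cv2.INTER_CUBIC))
E
```

```text
time: 19.15
ee_pos: [0.5568, -0.0956, 0.1083]
tcp_rot: [45.5, 90.0, 36.9]
wrist_force: [0.0, 1.6, -1.3]
opening: 0.0207
[ 0.55678259 -0.09555195  0.10830475] -8.687984873813573 [ 0.00533024  1.5574036  -1.311869  ]
```

View pics/scene6.png

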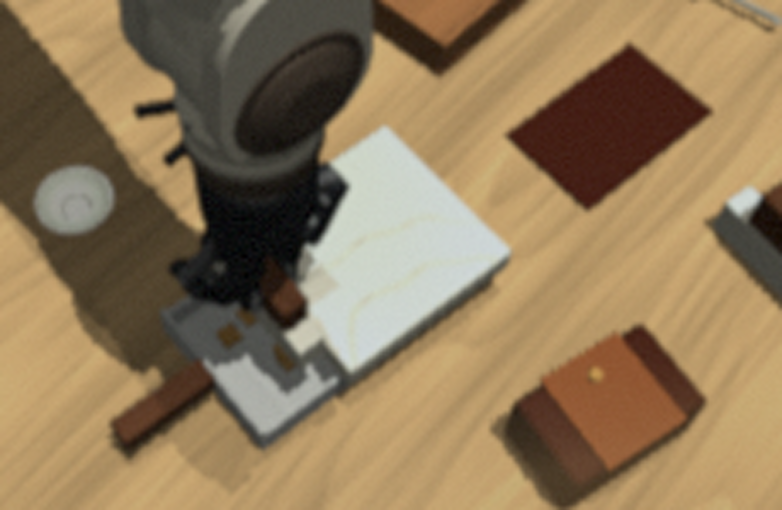

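```bash
python3 -m handwheel '[[0,0,0,-0.02,0,0,1],[0,0,0,-0.05,0,0,1],[0,0,0,-0.06,0.02,0,1],[0,0,0,-0.06,0.06,0,1],[0,0,0,-0.06,0.1,0,1],[0,0,0,-0.06,0.14,0,1]]'
python3 - <<'E'
from workcell import bot
from h import *
o=bot.get_obs();print(o["ee_pos"],psi_of(o)[0],o["wrist_force"])
print(row(o,[.627,.2505,.16],73.3));print(row(o,[.627,.2505,.0508],73.3))
for n in("scene","top"):
  c=bot.camera(n); f=c["frame"][:,:,::-1]
  f=f[180:280,150:270] if n=="scene" else f[140:230,260:370]
  cv2.imwrite(f"pics/{n}7.png",cv2.resize(f,None,fx=6,fy=6,interpolation=cv2.INTER_CUBIC))
E
```

```text
time: 19.95
ee_pos: [0.5777, 0.0454, 0.1676]
tcp_rot: [168.6, 90.0, 160.0]
wrist_force: [0.8, 0.5, -1.6]
opening: 0.021
[0.57773017 0.0453558  0.16759441] -8.648948802293559 [ 0.77536799  0.48104235 -1.59491514]
[-8.195e+01 -3.000e-02 -3.000e-02  7.600e-03  2.102e-01  1.790e-02]
[-8.195e+01 -3.000e-02 -3.000e-02  1.168e-01  2.102e-01  1.790e-02]
```

View pics/scene7.png

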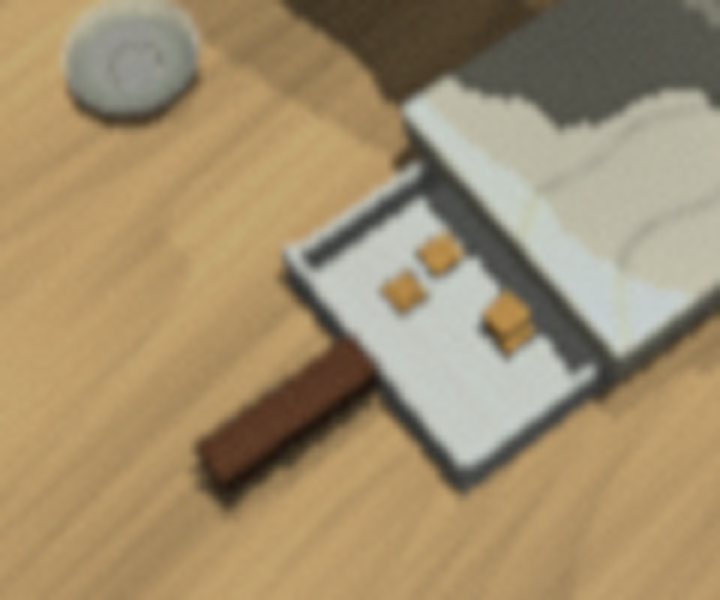

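View pics/top7.png

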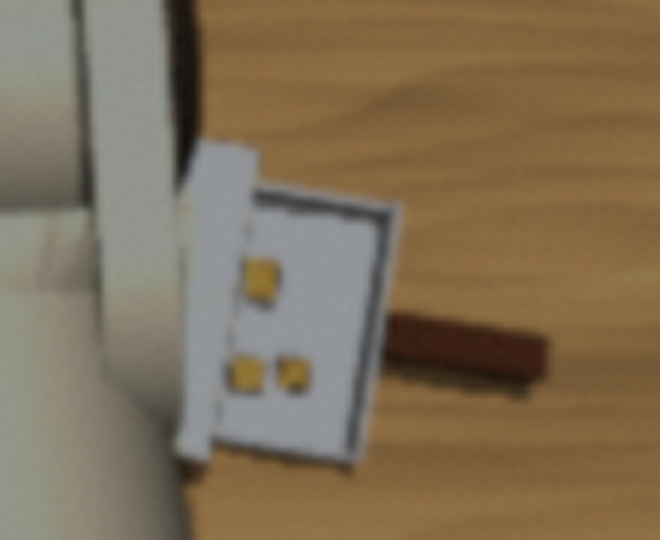

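```bash
python3 -m handwheel '[[-9,0,0,0,0.025,0,1],[-18,0,0,0,0.05,0.005,1],[-27,0,0,0,0.08,0.01,1],[-36,0,0,0,0.11,0.0179,1],[-45,0,0,0,0.14,0.0179,1],[-54,0,0,0,0.17,0.0179,1],[-63,0,0,0.0,0.195,0.0179,1],[-72,0,0,0.01,0.2102,0.0179,1],[-80,0,0,0.03,0.2102,0.0179,1],[-82,0,0,0.06,0.2102,0.0179,1],[-82,0,0,0.09,0.2102,0.0179,1],[-82,0,0,0.106,0.2102,0.0179,1],[-82,0,0,0.113,0.2102,0.0179,1],[-82,0,0,0.1168,0.2102,0.0179,1],[-82,0,0,0.1168,0.2102,0.0179,1]]'
python3 - <<'E'
from workcell import bot
from h import *
o=bot.get_obs();print(o["ee_pos"],psi_of(o)[0],o["wrist_force"])
E
```

```text
time: 21.92
ee_pos: [0.6276, 0.2482, 0.0522]
tcp_rot: [-52.6, 89.9, 20.8]
wrist_force: [-0.1, 0.3, -1.4]
opening: 0.0214
[0.62763594 0.24818556 0.05219817] 73.3223251340964 [-0.05287529  0.33963389 -1.35230095]
```

```bash
python3 -m handwheel '[[0,0,0,0.0005,0,0,1],[0,0,0,0.001,0,0,1],[0,0,0,0.001,0,0,1]]'
python3 -m handwheel '[[0,0,0,0,0,0,-1],[0,0,0,0,0,0,-1],[0,0,0,0,0,0,-1],[0,0,0,-0.03,0,0,-1],[0,0,0,-0.08,0,0,-1],[0,0,0,-0.14,0,0,-1]]'
python3 - <<'E'
from workcell import bot
from h import *
o=bot.get_obs();print(o["ee_pos"],psi_of(o)[0],o["wrist_force"])
print(row(o,[.5431,-.1958,.17],-98.7))
c=bot.camera("wrist")
cv2.imwrite("pics/w3.png",c["frame"][:,:,::-1])
E
```

```text
time: 22.3
ee_pos: [0.6274, 0.248, 0.0507]
tcp_rot: [-50.7, 90.0, 22.7]
wrist_force: [-0.6, 0.6, -1.4]
opening: 0.0208
time: 23.05
ee_pos: [0.6267, 0.2478, 0.1911]
tcp_rot: [128.8, 89.9, -157.9]
wrist_force: [0.6, 0.7, 0.2]
opening: 0.0852
[0.62674282 0.24781157 0.19110092] 73.32363067414886 [0.60373233 0.71689143 0.17455835]
[ 1.7202e+02 -1.2000e-01  9.0000e-02  2.1500e-02 -4.7200e-02 -4.4890e-01]
```

View pics/w3.png

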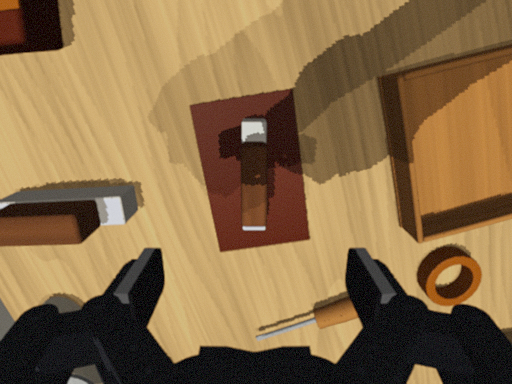

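The scraper stands on the mat again at (254,175). Back to the pan.

```bash
python3 -m handwheel '[[10,0,0,0,0,-0.03,-1],[20,0,0,0,0,-0.06,-1],[30,0,0,0,0,-0.09,-1],[40,0,0,0,0,-0.12,-1],[50,0,0,0,0,-0.15,-1],[60,0,0,0,-0.01,-0.18,-1],[70,0,0,0,-0.02,-0.21,-1],[80,0,0,0,-0.03,-0.24,-1],[90,0,0,0,-0.04,-0.27,-1],[100,0,0,0,-0.0472,-0.3,-1],[110,0,0,0,-0.0472,-0.33,-1],[120,0,0,0,-0.0472,-0.36,-1],[130,0,0,0,-0.0472,-0.39,-1],[140,0,0,0.01,-0.0472,-0.42,-1],[150,0,0,0.0215,-0.0472,-0.44,-1],[160,0,0,0.0215,-0.0472,-0.4489,-1],[170,0,0,0.0215,-0.0472,-0.4489,-1],[172,0,0,0.0215,-0.0472,-0.4489,-1],[172,0,0,0.0215,-0.0472,-0.4489,-1]]'
python3 - <<'E'
from workcell import bot
from h import *
import pickle
o=bot.get_obs();print(o["ee_pos"],psi_of(o)[0],o["q"].round(1))
print(row(o,[.5431,-.1958,.0349],-98.7))
c=bot.camera("wrist");c["R"],c["t"]=pose_wrist(c,o);pickle.dump((c,o),open("w4.pkl","wb"))
for d in bot.tip_of("pan_grip",c)[:3]:
    uv=np.array(d["centre"])*[512,384];print(d["conf"],uv.round(),unproj(c,uv,.034).round(4))
cv2.imwrite("pics/w4.png",c["frame"][:,:,::-1])
E
```

```text
time: 25.48
ee_pos: [0.5438, -0.1954, 0.169]
tcp_rot: [89.0, 90.0, -9.5]
wrist_force: [-0.6, 0.9, -0.2]
opening: 0.0855
[ 0.54376994 -0.19541293  0.16901967] -98.50215818653501 [-19.8   7.9   4.3  86.4   0.   78.7]
[ 0.2     0.     -0.01    0.1341 -0.0006  0.0005]
0.85 [257. 182.] [ 0.5472 -0.1946  0.034 ]
```

View pics/w4.png

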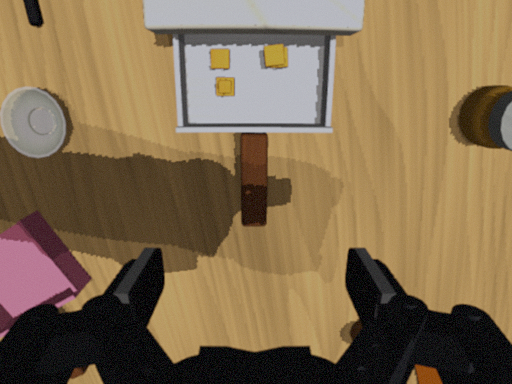

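```bash
python3 -m handwheel '[[0.2,0,0,0.05,-0.0006,0.0005,-1],[0.2,0,0,0.1,-0.0006,0.0005,-1],[0.2,0,0,0.125,-0.0006,0.0005,-1],[0.2,0,0,0.1345,-0.0006,0.0005,-1],[0.2,0,0,0.1345,-0.0006,0.0005,-1],[0.2,0,0,0.1345,-0.0006,0.0005,1],[0.2,0,0,0.1345,-0.0006,0.0005,1],[0.2,0,0,0.1345,-0.0006,0.0005,1],[0.2,0,0,0.1345,-0.0006,0.0005,1],[0.2,0,0,0.1345,-0.0006,0.0005,1],[0.2,0,0,0.1345,-0.0006,0.0005,1]]' 100
python3 -m handwheel '[[0,0,0,-0.001,0,0.001,1],[0,0,0,-0.0025,0,0.004,1],[0,0,0,-0.0025,0,0.008,1],[0,0,0,-0.0025,0,0.013,1],[0,0,0,-0.0025,0,0.018,1],[0,0,0,-0.0025,0,0.023,1],[0,0,0,-0.0025,0,0.028,1],[0,0,0,-0.0025,0,0.033,1],[0,1,0,-0.004,0,0.038,1],[0,2,0,-0.006,0,0.043,1],[0,4,0,-0.01,0,0.047,1],[0,6,0,-0.018,0,0.05,1],[0,8,0,-0.028,0,0.052,1],[0,10,0,-0.04,0,0.052,1],[0,12,0,-0.055,0,0.052,1],[0,12,0,-0.07,0,0.052,1]]'
python3 - <<'E'
from workcell import bot
from h import *
o=bot.get_obs();print(o["ee_pos"],o["wrist_force"],o["q"].round(1))
for n in("scene","top"):
  c=bot.camera(n); f=c["frame"][:,:,::-1]
  f=f[150:300,90:320] if n=="scene" else f[120:260,200:420]
  cv2.imwrite(f"pics/{n}8.png",cv2.resize(f,None,fx=3.4,fy=3.4,interpolation=cv2.INTER_CUBIC))
E
```

```text
time: 26.95
ee_pos: [0.5432, -0.196, 0.035]
tcp_rot: [77.1, 90.0, -21.7]
wrist_force: [-1.3, -0.5, 5.8]
opening: 0.0206
time: 28.95
ee_pos: [0.535, -0.2478, 0.1054]
tcp_rot: [-180.0, 78.0, 81.1]
wrist_force: [0.1, -0.7, -2.7]
opening: 0.0202
[ 0.53497302 -0.24777538  0.10542509] [ 0.07212588 -0.65792047 -2.69064023] [-29.9  14.    3.6  84.   11.2  68.6]
```

View pics/scene8.png

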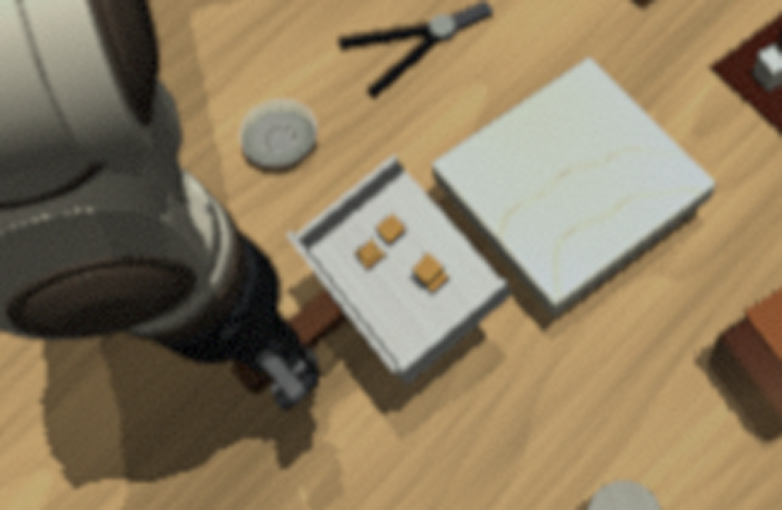

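View pics/top8.png

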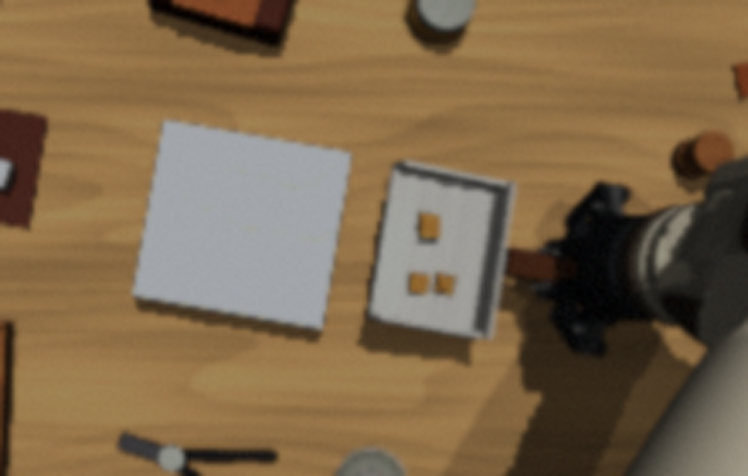

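```bash
cat > way.py <<'E'
from workcell import bot
from h import *
o=bot.get_obs();print(o["ee_pos"])
W=[([.535,-.248,.16],-98.7,12),([.46,-.09,.17],-95,12),([.41,.086,.16],-90,10)]
for w in W: print(row(o,*w))
E
python3 way.py
```

```text
[ 0.53588189 -0.24784085  0.10684216]
[-0.15    0.07   -0.21   -0.0521 -0.0007 -0.0107]
[-3.77    0.08   -0.97   -0.0323 -0.0992 -0.1542]
[-8.69   -1.91   -1.86    0.0116 -0.1758 -0.3148]
```

```bash
python3 -m handwheel '[[0,0,0,-0.015,0,-0.003,1],[0,0,0,-0.035,0,-0.007,1],[0,0,0,-0.052,-0.005,-0.015,1],[-0.5,0,0,-0.05,-0.015,-0.03,1],[-1,0,0,-0.047,-0.03,-0.05,1],[-1.6,0,-0.3,-0.044,-0.045,-0.072,1],[-2.2,0,-0.5,-0.041,-0.06,-0.095,1],[-2.8,0,-0.7,-0.037,-0.075,-0.118,1],[-3.4,0,-0.9,-0.034,-0.09,-0.14,1],[-4,0,-1,-0.03,-0.102,-0.16,1],[-4.6,-0.2,-1.1,-0.024,-0.113,-0.182,1],[-5.2,-0.5,-1.2,-0.018,-0.124,-0.205,1],[-5.8,-0.8,-1.3,-0.012,-0.135,-0.228,1],[-6.5,-1,-1.5,-0.006,-0.146,-0.25,1],[-7.2,-1.3,-1.6,0,-0.156,-0.272,1],[-7.9,-1.6,-1.7,0.005,-0.165,-0.29,1],[-8.4,-1.8,-1.8,0.009,-0.172,-0.304,1],[-8.7,-1.9,-1.9,0.011,-0.175,-0.312,1],[-8.7,-1.9,-1.9,0.0116,-0.1758,-0.3148,1],[-8.7,-1.9,-1.9,0.0116,-0.1758,-0.3148,1]]'
cat > way2.py <<'E'
from workcell import bot
from h import *
o=bot.get_obs();print(o["ee_pos"],o["q"].round(1),psi_of(o)[0])
for th in (-10,0,10,20,30,40,50,58):
    t=np.radians(th);f=.136*np.cos(t)-.034*np.sin(t);d=.136*np.sin(t)+.034*np.cos(t)
    print(th,row(o,[.41,.222-f,.066+d],-90,-th))
E
python3 way2.py
python3 - <<'E'
from workcell import bot
from h import *
for n in("scene","top"):
  c=bot.camera(n); f=c["frame"][:,:,::-1]
  f=f[60:240,160:400] if n=="scene" else f[150:330,120:340]
  cv2.imwrite(f"pics/{n}9.png",cv2.resize(f,None,fx=3,fy=3,interpolation=cv2.INTER_CUBIC))
E
```

```text
time: 31.55
ee_pos: [0.4092, 0.0863, 0.1587]
tcp_rot: [-178.9, 79.9, 91.1]
wrist_force: [0.0, 0.3, -3.9]
opening: 0.0206
[0.40922117 0.08629569 0.15870929] [  5.5 -15.2 -19.2  85.2  10.1  95.6] -90.01214375715915
-10 [-0.01   -0.11    0.19    0.0808  0.0011  0.0186]
0 [ 1.000e-02 -1.011e+01  1.900e-01  5.770e-02  1.000e-03  1.060e-02]
10 [ 2.000e-02 -2.011e+01  1.900e-01  3.640e-02  9.000e-04 -1.300e-03]
20 [ 4.000e-02 -3.011e+01  1.900e-01  1.740e-02  8.000e-04 -1.670e-02]
30 [ 6.000e-02 -4.011e+01  1.900e-01  1.500e-03  8.000e-04 -3.520e-02]
40 [ 7.000e-02 -5.011e+01  1.900e-01 -1.110e-02  7.000e-04 -5.620e-02]
50 [ 9.000e-02 -6.011e+01  1.800e-01 -1.980e-02  7.000e-04 -7.900e-02]
58 [ 1.000e-01 -6.811e+01  1.800e-01 -2.380e-02  7.000e-04 -9.820e-02]
```

View pics/scene9.png

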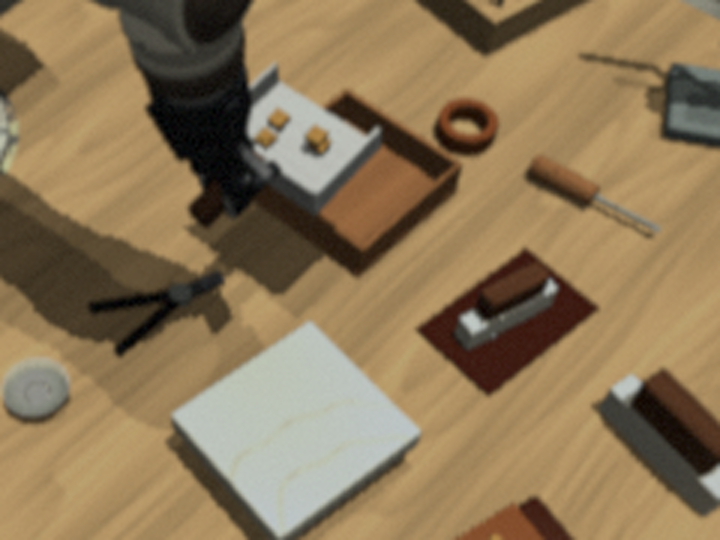

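View pics/top9.png

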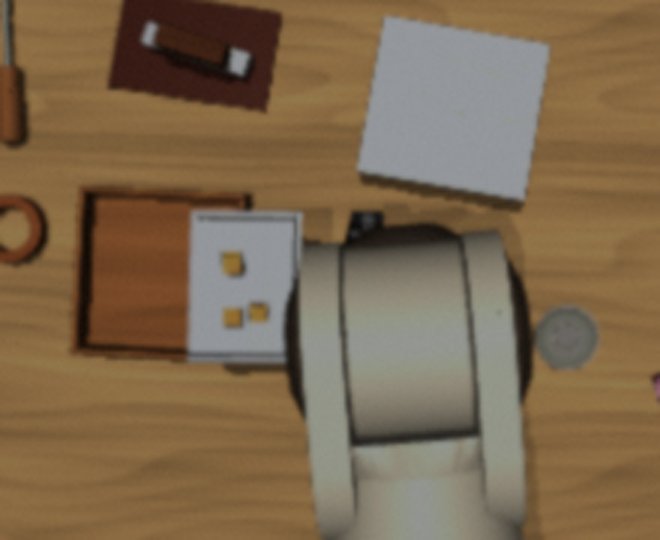

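```bash
python3 -m handwheel '[[0,0,0,0.03,0.001,0.006,1],[0,0,0,0.06,0.001,0.012,1],[0,0,0,0.08,0.001,0.0186,1],[0,-5,0,0.07,0.001,0.0148,1],[0,-10,0,0.0577,0.001,0.0106,1],[0,-20,0,0.0364,0.001,-0.0013,1],[0,-30,0,0.0174,0.001,-0.0167,1],[0,-40,0,0.0015,0.001,-0.0352,1],[0,-50,0,-0.0111,0.001,-0.0562,1],[0,-60,0,-0.0198,0.001,-0.079,1],[0,-68,0,-0.0238,0.001,-0.0982,1],[0,-68,0,-0.0238,0.001,-0.0982,1],[0,-68,0,-0.0238,0.001,-0.0982,1],[0,-68,0,-0.0238,0.001,-0.0982,1]]'
python3 - <<'E'
from workcell import bot
from h import *
o=bot.get_obs();print(o["ee_pos"],o["q"].round(1),o["wrist_force"])
for n in("scene","top"):
  c=bot.camera(n); f=c["frame"][:,:,::-1]
  f=f[60:240,160:400] if n=="scene" else f[150:330,120:340]
  cv2.imwrite(f"pics/{n}10.png",cv2.resize(f,None,fx=3,fy=3,interpolation=cv2.INTER_CUBIC))
E
```

```text
time: 33.4
ee_pos: [0.4105, 0.178, 0.2006]
tcp_rot: [-0.1, 32.3, -90.1]
wrist_force: [0.6, 1.0, -3.1]
opening: 0.0205
[0.41046378 0.17804551 0.20059386] [ 44.4  24.3   8.9 122.5 -37.  151.4] [ 0.58378044  0.98974106 -3.11066957]
```

View pics/scene10.png

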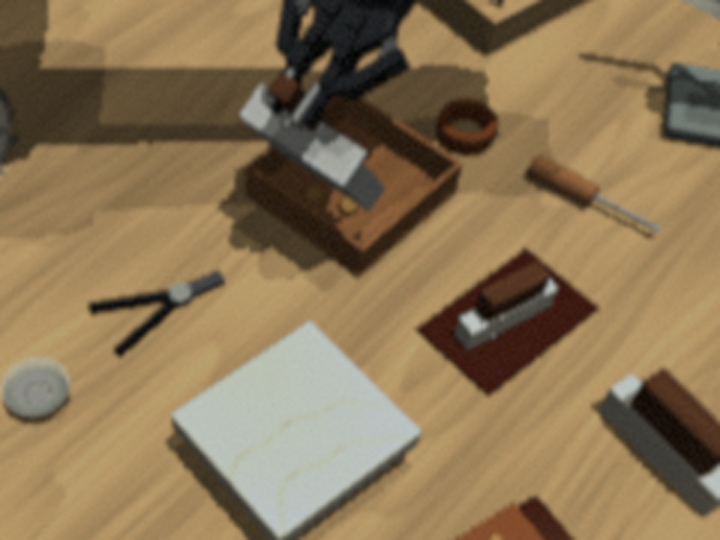

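View pics/top10.png

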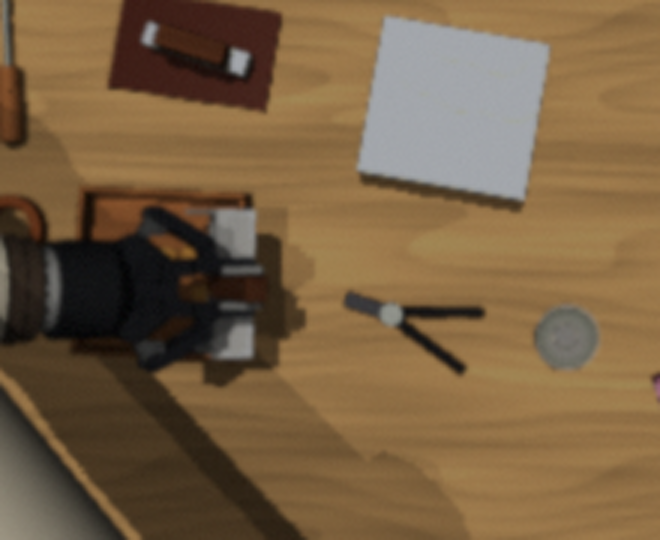

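```bash
python3 - <<'E'
from workcell import bot
from h import *
o=bot.get_obs()
for th,dz in ((58,.03),(50,.05),(40,.06),(30,.06),(20,.06),(10,.06),(0,.06)):
    t=np.radians(th);f=.136*np.cos(t)-.034*np.sin(t);d=.136*np.sin(t)+.034*np.cos(t)
    print(th,row(o,[.41,.222-f,.066+d+dz],-90,-th))
E
```

```text
58 [ 0.02   -0.29    0.09   -0.0159 -0.0004  0.0239]
50 [ 1.00e-02  7.71e+00  9.00e-02 -7.30e-03 -4.00e-04  4.43e-02]
40 [ 1.000e-02  1.771e+01  9.000e-02  1.170e-02 -4.000e-04  5.340e-02]
30 [-0.000e+00  2.771e+01  9.000e-02  3.590e-02 -3.000e-04  4.970e-02]
20 [-1.000e-02  3.771e+01  9.000e-02  5.910e-02 -3.000e-04  4.180e-02]
10 [-2.000e-02  4.771e+01  9.000e-02  8.050e-02 -3.000e-04  3.010e-02]
0 [-3.000e-02  5.771e+01  9.000e-02  9.960e-02 -2.000e-04  1.490e-02]
```

```bash
python3 -m handwheel '[[0,0,0,-0.016,0,0.0239,1],[0,0,0,-0.016,0,0.0239,1],[0,7.7,0,-0.0073,0,0.0443,1],[0,17.7,0,0.0117,0,0.0534,1],[0,27.7,0,0.0359,0,0.0497,1],[0,37.7,0,0.0591,0,0.0418,1],[0,47.7,0,0.0805,0,0.0301,1],[0,57.7,0,0.0996,0,0.0149,1],[0,57.7,0,0.0996,0,0.0149,1],[0,57.7,0,0.0996,0,0.0149,1],[0,57.7,0,0.0996,0,0.0149,1]]'
python3 - <<'E'
from workcell import bot
from h import *
o=bot.get_obs();print(o["ee_pos"],o["q"].round(1),psi_of(o)[0])
for p,s in(([.46,-.09,.16],-95),([.534,-.262,.14],-98.7),([.534,-.262,.0375],-98.7)):print(row(o,p,s))
for n in("scene","top"):
  c=bot.camera(n); f=c["frame"][:,:,::-1]
  f=f[60:240,160:400] if n=="scene" else f[150:330,120:340]
  cv2.imwrite(f"pics/{n}11.png",cv2.resize(f,None,fx=3,fy=3,interpolation=cv2.INTER_CUBIC))
E
```

```text
time: 34.88
ee_pos: [0.4104, 0.0875, 0.1592]
tcp_rot: [-35.6, 89.7, -125.5]
wrist_force: [0.2, -0.1, -3.1]
opening: 0.0204
[0.41038496 0.08747586 0.15922989] [ 12.2 -13.6 -17.4  86.4  -0.2 102. ] -89.87650699124515
[ 5.120e+00  2.700e-01  1.800e-01 -1.000e-04  4.920e-02  1.776e-01]
[8.82   0.28   0.17   0.0204 0.1229 0.3496]
[8.82   0.28   0.17   0.1229 0.1233 0.3492]
```

View pics/scene11.png

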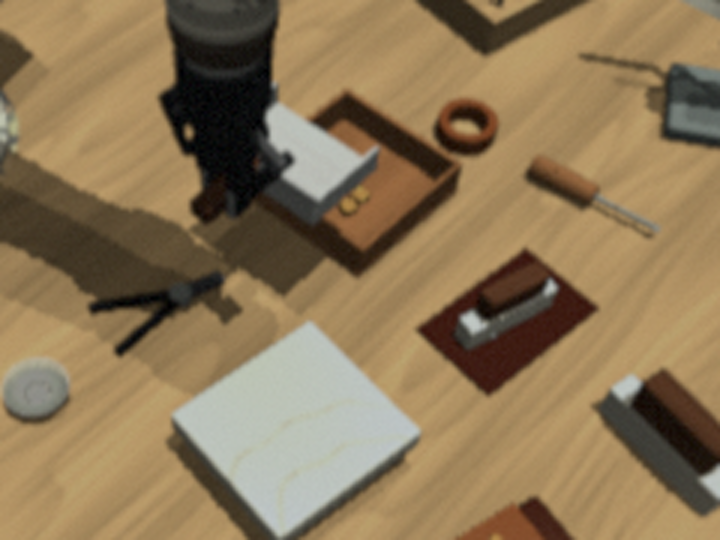

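View pics/top11.png

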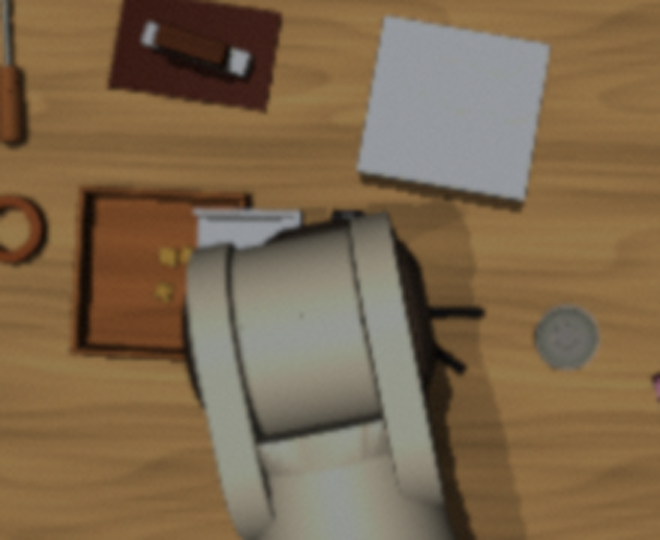

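```bash
python3 -m handwheel '[[0.5,0,0,0,0.005,0.02,1],[1.5,0.1,0,0,0.015,0.05,1],[2.5,0.2,0.1,0,0.025,0.085,1],[3.5,0.2,0.1,0,0.035,0.12,1],[4.5,0.27,0.17,0,0.045,0.16,1],[5.3,0.27,0.17,0.003,0.058,0.2,1],[6.2,0.27,0.17,0.006,0.075,0.24,1],[7.1,0.27,0.17,0.012,0.095,0.285,1],[8,0.27,0.17,0.02,0.11,0.325,1],[8.8,0.27,0.17,0.0204,0.123,0.3496,1],[8.8,0.27,0.17,0.0204,0.123,0.3496,1],[8.8,0.27,0.17,0.0204,0.123,0.3496,1]]'
python3 - <<'E'
from workcell import bot
from h import *
o=bot.get_obs();print(o["ee_pos"],o["q"].round(1),psi_of(o)[0])
print(row(o,[.534,-.262,.0375],-98.7))
for n in("scene","top"):
  c=bot.camera(n); f=c["frame"][:,:,::-1]
  f=f[60:260,130:370] if n=="scene" else f[130:310,130:370]
  cv2.imwrite(f"pics/{n}12.png",cv2.resize(f,None,fx=3,fy=3,interpolation=cv2.INTER_CUBIC))
E
```

```text
time: 36.48
ee_pos: [0.5335, -0.2621, 0.1389]
tcp_rot: [-135.5, 89.9, 125.8]
wrist_force: [0.1, -1.4, -2.5]
opening: 0.0201
[ 0.53347368 -0.26205545  0.13891113] [-26.2  10.4   3.7  83.5   0.1  72.5] -98.70555260784825
[-0.01   -0.08    0.08    0.1014  0.0006  0.    ]
```

View pics/scene12.png

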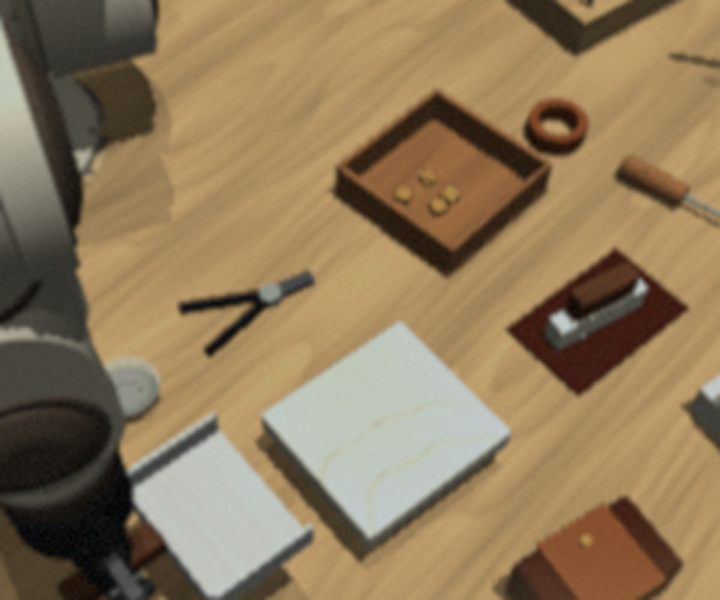

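View pics/top12.png

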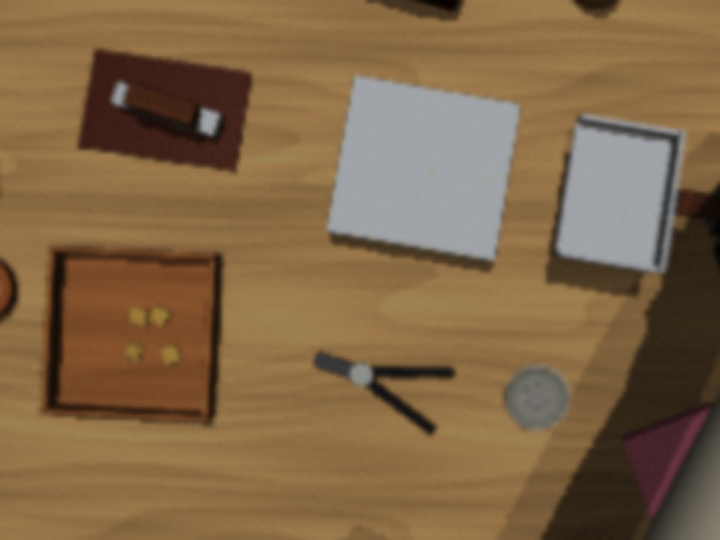

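All four studs are in the box, at top crop (138,316), (160,317), (133,353) and (170,355), and the pan is empty. Setting it down.

```bash
python3 -m handwheel '[[0,0,0,0.03,0.0006,0,1],[0,0,0,0.06,0.0006,0,1],[0,0,0,0.085,0.0006,0,1],[0,0,0,0.095,0.0006,0,1],[0,0,0,0.1,0.0006,0,1],[0,0,0,0.1025,0.0006,0,1],[0,0,0,0.1035,0.0006,0,1],[0,0,0,0.1035,0.0006,0,1]]'
python3 - <<'E'
from workcell import bot
o=bot.get_obs();print(o["ee_pos"],o["wrist_force"])
E
```

```text
time: 37.58
ee_pos: [0.5341, -0.2631, 0.0363]
tcp_rot: [156.8, 89.9, 58.0]
wrist_force: [-1.5, -0.1, -3.2]
opening: 0.0209
[ 0.53410221 -0.2630756   0.03627946] [-1.4920861  -0.05805102 -3.20815983]
```

```bash
python3 -m handwheel '[[0,0,0,0.0008,0,0,1],[0,0,0,0.0013,0,0,1],[0,0,0,0.0013,0,0,1]]'
python3 -m handwheel '[[0,0,0,0,0,0,-1],[0,0,0,0,0,0,-1],[0,0,0,0,0,0,-1],[0,0,0,-0.03,0,0,-1],[0,0,0,-0.08,0,0,-1],[0,0,0,-0.14,0,0,-1],[0,0,0,-0.17,0,0,-1],[0,0,0,-0.17,0,0.05,-1],[0,0,0,-0.17,0,0.05,-1]]'
python3 - <<'E'
from workcell import bot
from h import *
o=bot.get_obs();print(o["ee_pos"],o["wrist_force"])
for n in("scene","top","wrist"):
  c=bot.camera(n); f=c["frame"][:,:,::-1]
  cv2.imwrite(f"pics/{n}13.png",cv2.resize(f,(768,576),interpolation=cv2.INTER_CUBIC))
E
```

```text
time: 37.95
ee_pos: [0.5341, -0.2632, 0.0351]
tcp_rot: [150.0, 89.9, 51.2]
wrist_force: [-2.1, -1.7, 3.5]
opening: 0.0205
time: 39.08
ee_pos: [0.5259, -0.3148, 0.2044]
tcp_rot: [175.8, 90.0, 76.8]
wrist_force: [-0.3, 0.3, -0.9]
opening: 0.085
[ 0.52587908 -0.31478922  0.20437033] [-0.28007406  0.28591311 -0.87939167]
```

View pics/scene13.png

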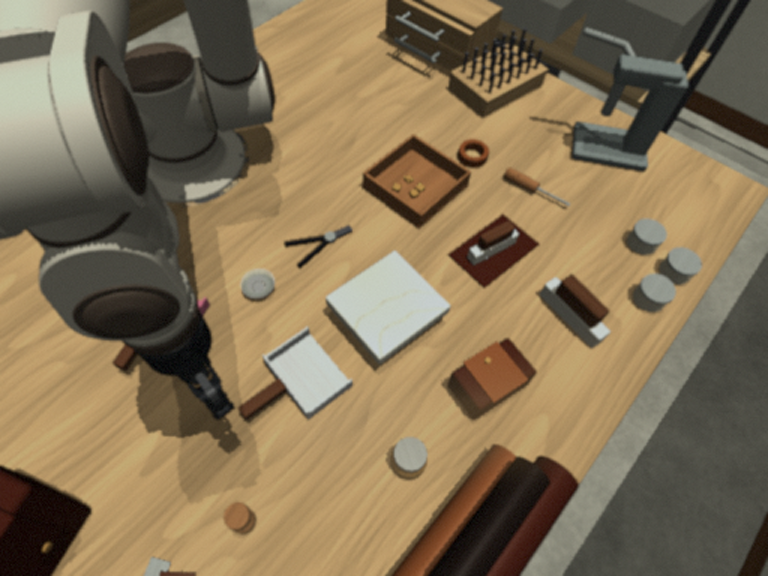

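View pics/wrist13.png

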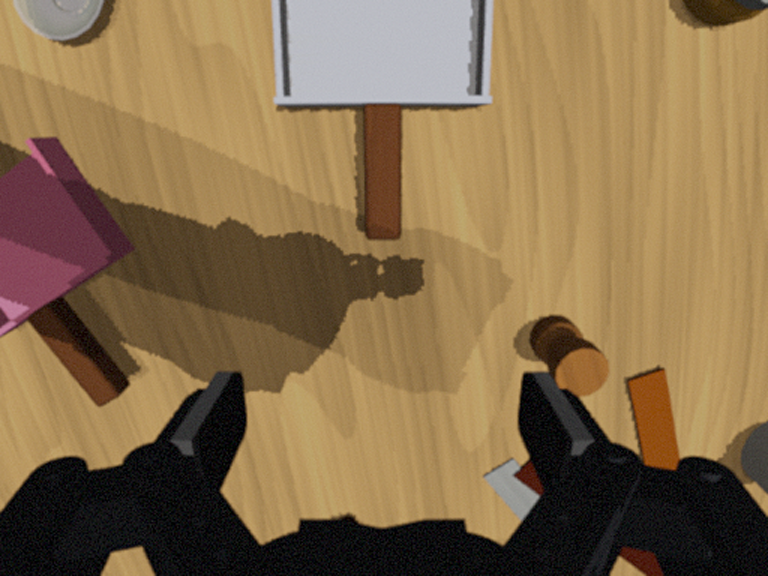

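View pics/top13.png

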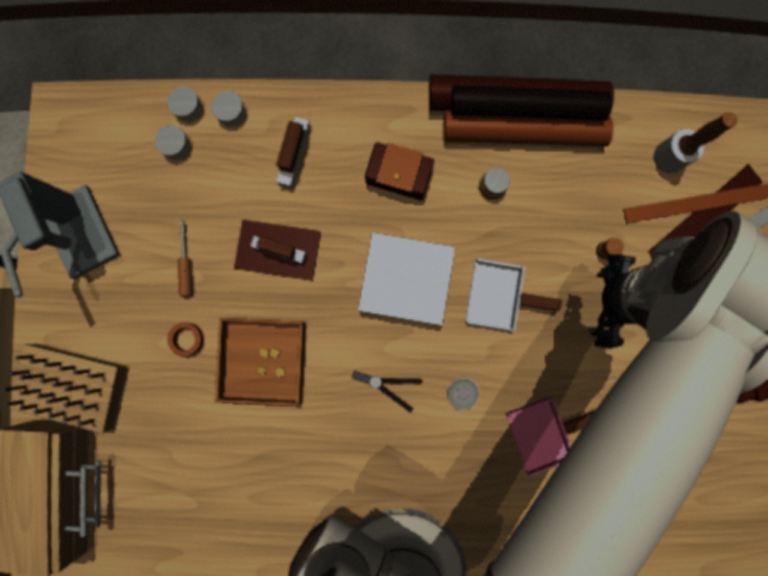

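The final pictures (768 px) agree. The studs are in the box around top (268,362), the empty pan lies flat at (495,297), and the scraper is on the mat at (277,250). The other things are where they started.

```bash
python3 - <<'E'
from workcell import bot
print(bot.job_done())
E
```

```text
the job is handed in; nothing more can be done
None
```

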